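# Lock the slide carrier in the sloping reader dock

### The arm

A 6-joint arm with a two-finger parallel gripper is mounted at the origin on a cart in front of the work surface, level with it; the furniture and walls round the work are solid. World frame = base frame: x ahead of the robot, y to its left, z up, the work surface at z = 0. Lengths are in mm, angles in rad, forces in N, time in s.
With the tool pointing down it reaches from about 275 to 1000 mm from the base axis. Payload 8.4 kg.
Tool frame: the origin (TCP) lies on the mounting face of the last link; the fingertips stand 173 mm ahead of it and the grasp point (between the pads) lies 155 mm ahead of it; z points along the fingers, y is the direction in which the jaws open and shut (so a half turn about z gives the same grasp; the last joint's range is limited). The gripper opens to 85 mm and grips with 20 to 120 N. Pads are 22 mm wide; open, the fingers measure 114 mm over their backs; the gripper's body (76 mm by 85 mm) begins 54 mm behind the grasp point. The pads swing forward as they close: fully open they stand 13 mm farther back than shut.
Start: joints at [1.322, 0.353, 1.633, -0, 1.155, -0.002], TCP at [152.688, 606.066, 404.681] pointing down, gripper open.
Joint ranges: [-2.63, 2.63], [-0.92, 2.1], [0.06, 2.66], [-1.3, 4.44], [0, 2.69], [-3.02, 3.02]. Speed limits (rad/s): [2.22, 2.22, 2.79, 3.14, 3.14, 3.14].

### API

Orientations are given as [roll, pitch, yaw] about the fixed x, y, z axes, in that order (R = Rz(yaw) Ry(pitch) Rx(roll)).
In Python, from rig import r, grab_frame, spotter gives the robot as it stands.
- The arm moves only by the tool apply_moves, never from a script. Its argument "motion" is text: rows parted by semicolons, each of 5 numbers parted by spaces: the opening, from -1 (shut) to 1 (fully open), then the shift along the tool's x, y, z as a fraction of full scale, then the turn about the tool's z as a fraction of full scale. In form: hand x y z twist; .... A call has 1 to 20 rows; each row is the pose to reach, as a shift and turn from the pose commanded when the call began, along the tool's axes at that moment, turning the shorter way round; what a row does not reach only later rows make up. Full scale, the value 1, is 1 m for a shift and pi rad for a turn. A row lasts 1/12 s, in which the tool goes at most 41.7 mm and 7.16 degrees, less where a joint would pass 70% of its speed; a pose out of reach is approached as far as the arm can. A call with a number of a shift or a turn outside -1 to 1 is refused whole. A call with a gripper value outside its range is refused whole. The fingers move at their own pace and stop on an object; "squeeze" is the grip in N (left out, the last holds). Time passes only in rows, so rows that repeat a pose let the fingers close. It gives the time, the measured TCP pose, the force and the opening at its end, in the units of the state.
- r.sense(): the state, without advancing time (a new reading comes with each control period).
- grab_frame(name): name is "scene" or "top"; returns a dict with "img" (384x512x3 uint8, red, green, blue), "fx", "fy", "cx", "cy" (pixels), "dist_coeffs" ([k1, k2, p1, p2, k3] as OpenCV has them; the pictures are not rectified), "R" (3x3) and "t" (3): a world point X has camera coordinates R X + t. Camera axes: x right, y down, z forward; pixel columns grow to the right and rows downward; lengths in mm; the calibration is good to about 2 mm. A picture is of the moment at which its call begins. There is no depth.
- r.sign_off(): hands the job in, once; it reports no verdict.
Trained networks look in the newest picture that a camera, given by its name, has taken for a name from the list of things; names that differ only in an ending like _2 or _b are one class to them, and where a whole thing is asked for, a point or a joint stands for the part that bears it (a point fixed in the world has none). Each returns a list of dicts, best first, with "conf" (0 to 1); they miss things now and then, are a little off and sometimes report something else, mostly with a low value. They report only what shows in the picture. A call takes as long as a camera call.
- spotter.boxes_of(query, camera): "point" ([x, y, z] in mm, in world coordinates, good to about 4 mm: the middle of the surface that is visible of it).
- spotter.place_of(query, camera): "point" ([x, y, z] in mm, in world coordinates, good to about 4 mm: a listed point, or the origin of a listed thing).
The state is a dict: "clock": time; "qpos": joint angles; "qvel": joint speeds; "joint_efforts": joint torques, N m; "eef_pos": TCP position; "tcp_rot": TCP orientation; "contact_force": force on the tool from outside, world axes, zero at the start; "wrist_torque": the same for the moment, N m; "opening": opening from 0.0 (shut) to 1.0 (fully open).
Only numpy, scipy, OpenCV 4.12 (cv2) and the standard library are available. Lean on these libraries where they do the work, as an engineer would, in place of code of your own. Each camera call takes 0.05 s, during which the arm holds its last target.

### The job

Load the slide carrier into the sloping reader dock: lay it flat in the open lower part of the lane, below the pawl, with its long bare end towards the hood, and push it up the lane past the sprung pawl to the end stop, so that the pawl springs back behind it. Then draw it back down until its rear end rests against the pawl, which is its reading position, and let go; leave the other things on the bench where they are.

Things in the scene. Friction and masses are not known exactly. Their poses are not given: they have to be found in the camera images.
- carrier: Loose grey plastic slide carrier, 0.18 to 0.35 kg: plate 120 mm long (its x) x 70 wide (y) x 16 high (z) with two glass slides and an upright grip fin on top. Origin: centre of its underside. The +x end is the long bare end (58 of plate in front of the fin), the -x end is the rear end, which the pawl catches.
- lane: Aluminium lane of the fixed dock, rising away from the robot at 28.6 degrees. Origin: middle of the floor's low edge, on the floor, 30 above the bench. x up the lane, y across to the left, z square off the floor. Floor x = 0 to 340; side walls 20 high, 76 apart, low end open. A carrier with its origin below x = 70 is clear of the pawl; resting back on the pawl its origin is at x = 235, y within 3 of 0, z = 0
- pawl_tip (a point): Free end of the steel pawl, 10 above the lane floor. The pawl is a finger 50 long, 14 high, in a gap of the left (+y) wall: pivot at lane x = 125, y = 44, end at x = 175, reaching 16 into the lane. A carrier pushed up the lane (5 to 15 N, with the friction) swings it aside; once the carrier's rear end has passed x = 175 it snaps back and blocks the way down
- pawl (a joint): Turn of the pawl: 0 = sprung in, reaching into the lane; about 0.3 rad = pushed aside, level with the wall
- jar_near: Bystander: specimen jar with screw lid, diameter 52, height 62, standing loose beyond the carrier. Origin: centre of its underside
- jar_left: Bystander: specimen jar with screw lid, diameter 52, height 62, loose, at the left. Origin: centre of its underside
- beaker: Bystander: beaker, diameter 54, height 70, loose, at the right. Origin: centre of its underside
- fin (a point): Middle of the fin's grip zone, at x = -20, y = 0, z = 49 of the carrier. The fin is 44 long in the carrier's x, 12 thick in y, and rises from 16 to 67 above the underside; grip it across y. Let go on the slope below the pawl, the carrier may slide back down
- end_stop (a point): Middle of the foot of the end stop's near face, a cross bar 20 high at lane x = 313, under the hood; a carrier against it has its origin at lane x = 253
- hood_edge (a point): Middle of the lower front edge of the white hood, at lane x = 266. The hood reaches from there to x = 340, its underside 27 and its top 64 above the lane floor. The carrier's bare end goes under it, the fin stays outside

How it is judged:
By the outcome, as a careful person would: the job done as asked, in the order asked, and still so for the second after the job is handed in, with the robot touching nothing.
It also fails if it takes over 51 s, if anything falls off the work surface, if the arm or the gripper's body presses on something with over 40 N, if the wrist force passes 120 N, or if a joint passes its speed limit or range.

## Working session

There is one attempt and no reset: what is moved stays moved. The work goes in short steps, Python scripts to look and compute and a tool call to move; the robot and the scene stay as the last step left them, time stands still between calls to the robot, and variables do not carry over. Pictures are saved under pics/ and viewed, and the job is handed in when it is done.

Besides the shell and the picture viewer there is one more tool, called after "Call:" by a JSON object that holds its "name" and its "arguments". apply_moves: Moves the arm, as the interface text tells. Its arguments: {"type":"object","properties":{"motion":{"type":"string"},"squeeze":{"type":"number"}},"required":["motion"]}

```bash
ls; mkdir -p pics; python3 - <<'E'
from rig import r, grab_frame, spotter
import cv2
s=r.sense(); print(s)
for c in ("scene","top"):
    f=grab_frame(c); cv2.imwrite(f"pics/{c}0.png",f["img"][:,:,::-1]); print(c,f["fx"],f["cx"],f["cy"],f["dist_coeffs"],f["R"],f["t"])
    for n in ("carrier","lane","pawl_tip","fin","end_stop","hood_edge","jar_near","jar_left","beaker"):
        print(n,[(round(d["conf"],2),[round(v) for v in d["point"]]) for d in spotter.place_of(n,c)][:3])
E
```

```text
pics
{'clock': 0.0, 'qpos': array([ 1.32157585e+00,  3.53654035e-01,  1.63413876e+00, -2.34161031e-05,
        1.15518677e+00, -2.39845456e-03]), 'qvel': array([0.00020744, 0.00179744, 0.0029423 , 0.00125394, 0.00032235,
       0.00096584]), 'joint_efforts': array([-3.22758551e-04, -6.05263138e+01, -3.42056966e+01, -1.47295386e-04,
        9.35414282e-03,  4.38591158e-06]), 'eef_pos': array([152.64699547, 605.83089036, 403.95585449]), 'tcp_rot': array([-3.14020569e+00,  1.80830627e-05,  2.89478011e+00]), 'contact_force': array([ 0.2116551 , -0.6304655 ,  0.22679438]), 'wrist_torque': array([ 0.0007694 ,  0.02366867, -0.01932907]), 'opening': 0.9994463633436136}
scene 453.6022041565846 257.9156365729285 189.34032779131735 [-0.12606647  0.          0.          0.          0.        ] [[-0.77732177 -0.62890519  0.01578347]
 [-0.48451554  0.58247769 -0.6526595 ]
 [ 0.40126743 -0.51497378 -0.75748693]] [ 465.24777022  380.56898098 1269.36299334]
carrier [(0.94, [494, 221, 5])]
lane [(0.64, [477, -114, 31])]
pawl_tip [(0.66, [742, -133, 180]), (0.47, [619, -101, 129])]
fin [(0.85, [478, 220, 47])]
end_stop [(0.7, [743, -132, 182])]
hood_edge [(0.63, [694, -133, 182])]
jar_near [(0.58, [614, 261, -1])]
jar_left [(0.95, [572, 430, 1])]
beaker [(0.83, [661, -430, 0])]
top 358.9822338414344 254.79836397503922 192.90283354406156 [-0.02111823  0.          0.          0.          0.        ] [[ 0.08957609 -0.995962   -0.00598539]
 [-0.9665656  -0.08547935 -0.24175239]
 [ 0.24026457  0.0274405  -0.97031951]] [ -34.76563663  622.99617143 1227.94391096]
carrier [(0.66, [492, 223, 1])]
lane [(0.79, [469, -118, 29])]
pawl_tip [(0.37, [620, -97, 123])]
fin [(0.83, [474, 220, 52])]
end_stop [(0.77, [747, -132, 177])]
hood_edge [(0.79, [690, -133, 185])]
jar_near [(0.66, [615, 260, 3])]
jar_left [(0.6, [575, 429, 1])]
beaker [(0.51, [655, -427, 1])]
```

View pics/scene0.png

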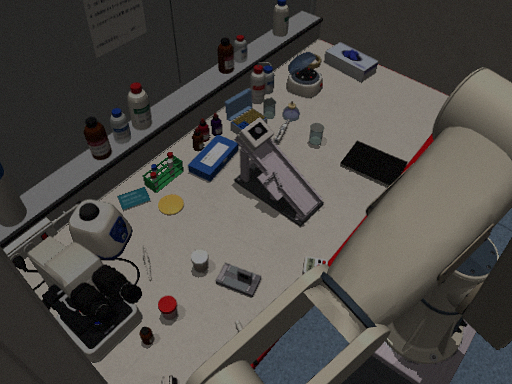

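View pics/top0.png

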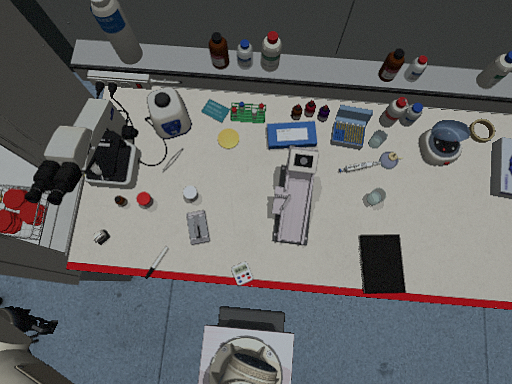

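The top view shows the carrier at about (198,227) and the lane at (293,210), with the hood at its top around (301,160). The jar beyond the carrier is at (190,194). I'll refine the carrier and lane poses by overlaying their models on the images.

```bash
cat > h.py <<'E'
import numpy as np, cv2
from rig import r, grab_frame, spotter
from scipy.spatial.transform import Rotation as Ro
A=np.radians(28.6)
def proj(f,P):
    P=np.atleast_2d(P).astype(float)
    K=np.array([[f["fx"],0,f["cx"]],[0,f["fy"],f["cy"]],[0,0,1]])
    return cv2.projectPoints(P,cv2.Rodrigues(np.array(f["R"]))[0],np.array(f["t"],float),K,np.array(f["dist_coeffs"]))[0][:,0]
def box(x0,x1,y0,y1,z0,z1):
    c=np.array([[x,y,z] for x in(x0,x1) for y in(y0,y1) for z in(z0,z1)])
    e=[(i,j) for i in range(8) for j in range(i) if bin(i^j).count('1')==1]
    return c,e
CAR=[box(-60,60,-35,35,0,16),box(-42,2,-6,6,16,67)]
LANE=[box(0,340,-38,38,0,20),box(266,340,-38,38,27,64)]
def lanepose(o,yaw): return Ro.from_euler('z',yaw)*Ro.from_euler('y',-A),np.array(o,float)
def overlay(f,items,name,c,half,sc):
    # upscaled crop centred on pixel c
    h=half; x0=int(c[0]-h[0]); y0=int(c[1]-h[1])
    M=np.array([[sc,0,-x0*sc],[0,sc,-y0*sc]],float)
    im=cv2.warpAffine(f["img"][:,:,::-1].copy(),M,(int(2*h[0]*sc),int(2*h[1]*sc)),flags=cv2.INTER_CUBIC)
    im=cv2.convertScaleAbs(im,alpha=1.4)
    raw=im.copy()
    for (R,o,boxes,col) in items:
        for P,e in boxes:
            q=(proj(f,R.apply(P)+o)-[x0,y0])*sc
            for i,j in e: cv2.line(im,tuple(int(v) for v in q[i]),tuple(int(v) for v in q[j]),col,1)
    cv2.imwrite(name,np.hstack([raw,im]))
E
python3 - <<'E'
from h import *
import pickle
for c in("scene","top"):
    f=grab_frame(c); pickle.dump(f,open(f"{c}0.pkl","wb"))
    R=Ro.from_euler('z',np.radians(3)); o=np.array([493,222,0.])
    L=lanepose([473,-116,30],np.radians(-3.7))
    q=proj(f,[o])[0]; overlay(f,[(R,o,CAR,(0,255,0))],f"pics/car_{c}.png",q,(40,40),9)
    q=proj(f,[[610,-125,100]])[0]; overlay(f,[(*L,LANE,(0,255,0))],f"pics/lane_{c}.png",q,(65,75),6 if c=="top" else 6)
E
python3 -c "
import cv2
for n in ['car_scene','car_top','lane_scene','lane_top']:
    i=cv2.imread(f'pics/{n}.png');s=min(1,800/i.shape[1],600/i.shape[0]);cv2.imwrite(f'pics/{n}.png',cv2.resize(i,None,fx=s,fy=s))"
```

```text
(no output)
```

View pics/car_scene.png

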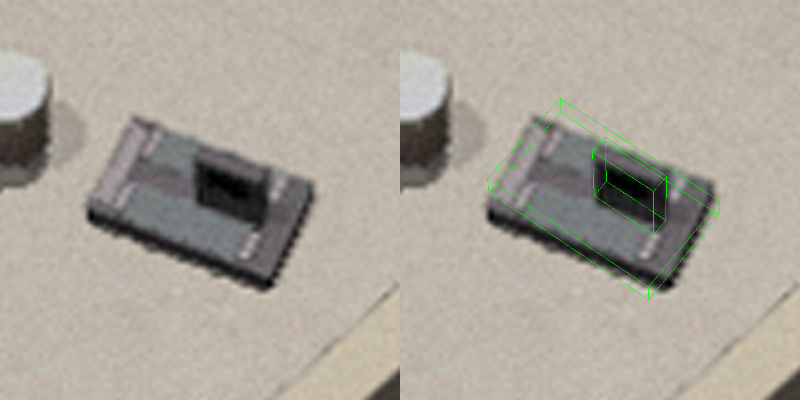

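View pics/car_top.png

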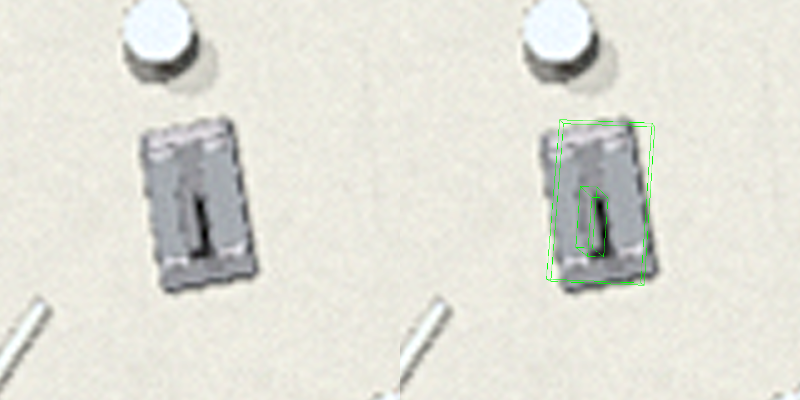

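View pics/lane_scene.png

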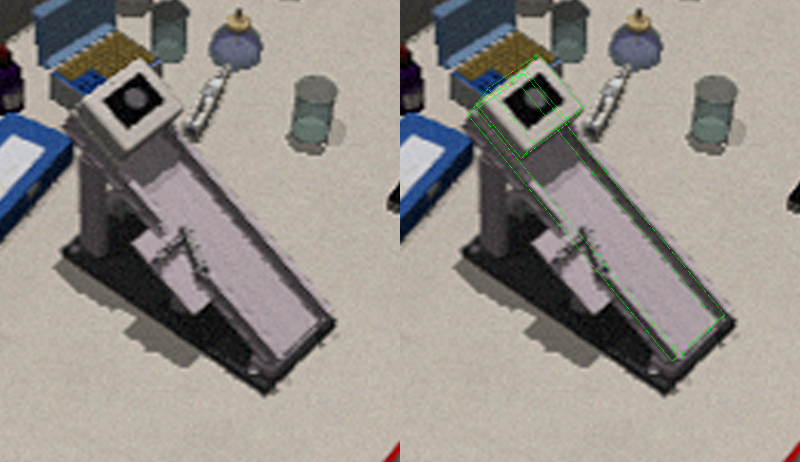

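View pics/lane_top.png

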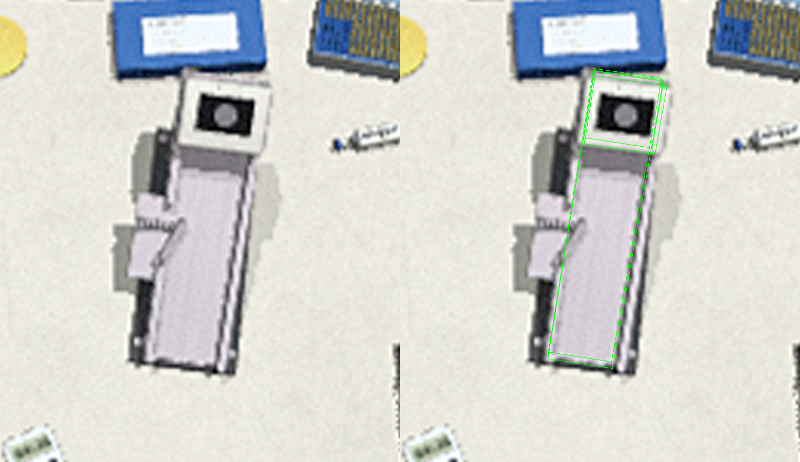

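The scene view shows the carrier's pale bare end pointing away from the robot, with its yaw near 14° rather than 3°. I'll fit both more precisely.

```bash
python3 - <<'E'
from h import *
import pickle
from PIL import Image if False else None
E
python3 - <<'E'
from h import *
import pickle
F={c:pickle.load(open(f"{c}0.pkl","rb")) for c in("scene","top")}
for c in F:
    f=F[c]
    R=Ro.from_euler('z',np.radians(14)); o=np.array([493,222,0.])
    q=proj(f,[o+[0,0,20]])[0]; overlay(f,[(R,o,CAR,(0,255,0))],f"pics/car2_{c}.png",q,(28,28),14)
    for k,(yaw,o2) in enumerate([(-3.7,[473,-116,30])]):
        L=lanepose(o2,np.radians(yaw))
        for nm,lx in(("lo",60),("hi",250)):
            q=proj(f,[L[0].apply([lx,0,0])+L[1]])[0]
            overlay(f,[(*L,LANE,(0,255,0))],f"pics/lane2{nm}_{c}.png",q,(28,28),14)
def join(n):
    a=[cv2.imread(f"pics/{n}_{c}.png") for c in F]; print(a[0].shape)
    for c,i in zip(F,a): cv2.imwrite(f"pics/{n}_{c}.png",i)
E
ls pics
```

```text
car2_scene.png
car2_top.png
car_scene.png
car_top.png
lane2hi_scene.png
lane2hi_top.png
lane2lo_scene.png
lane2lo_top.png
lane_scene.png
lane_top.png
scene0.png
top0.png  File "<stdin>", line 3
    from PIL import Image if False else None
                          ^^
SyntaxError: invalid syntax
```

View pics/car2_scene.png

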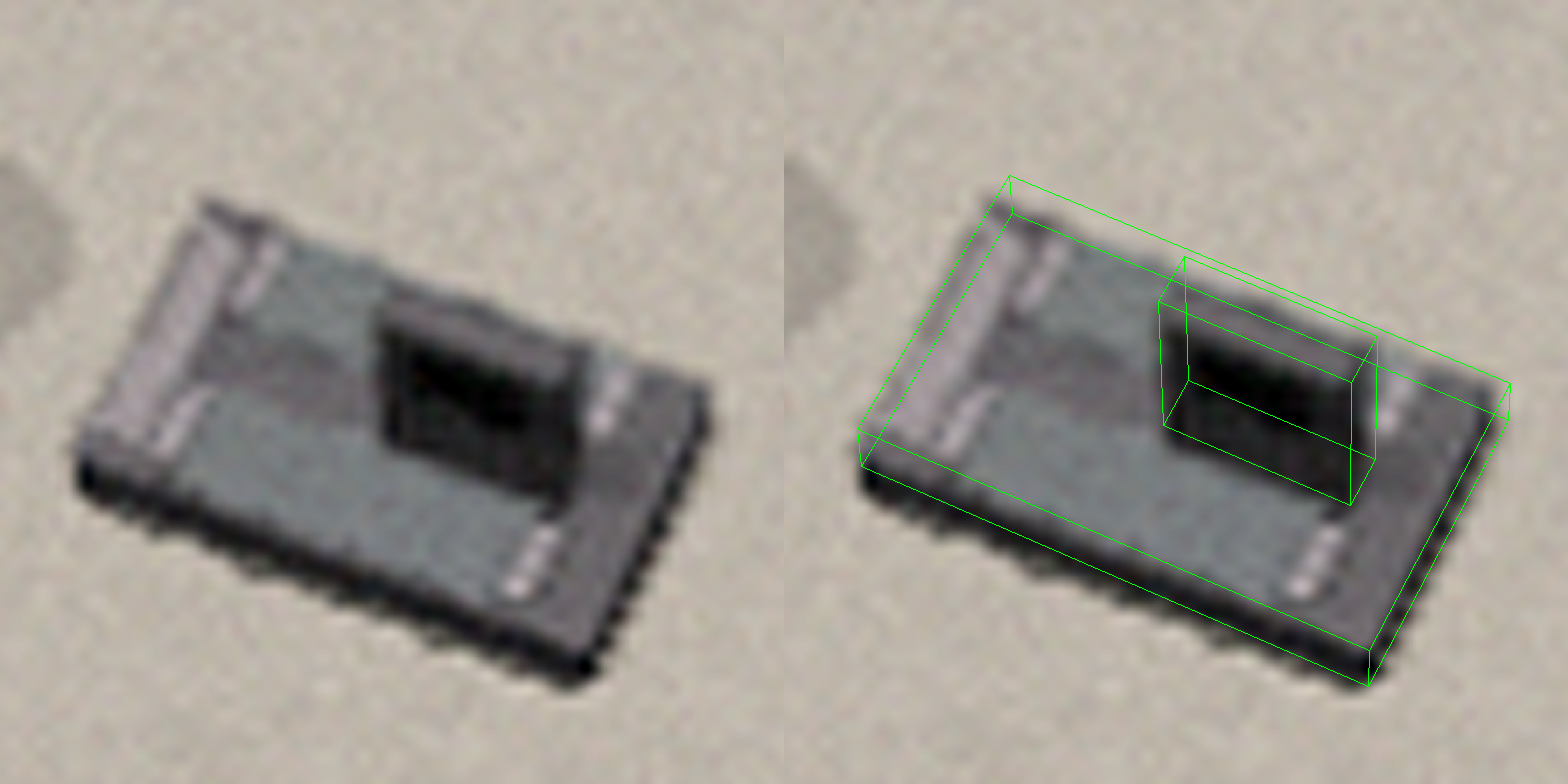

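View pics/car2_top.png

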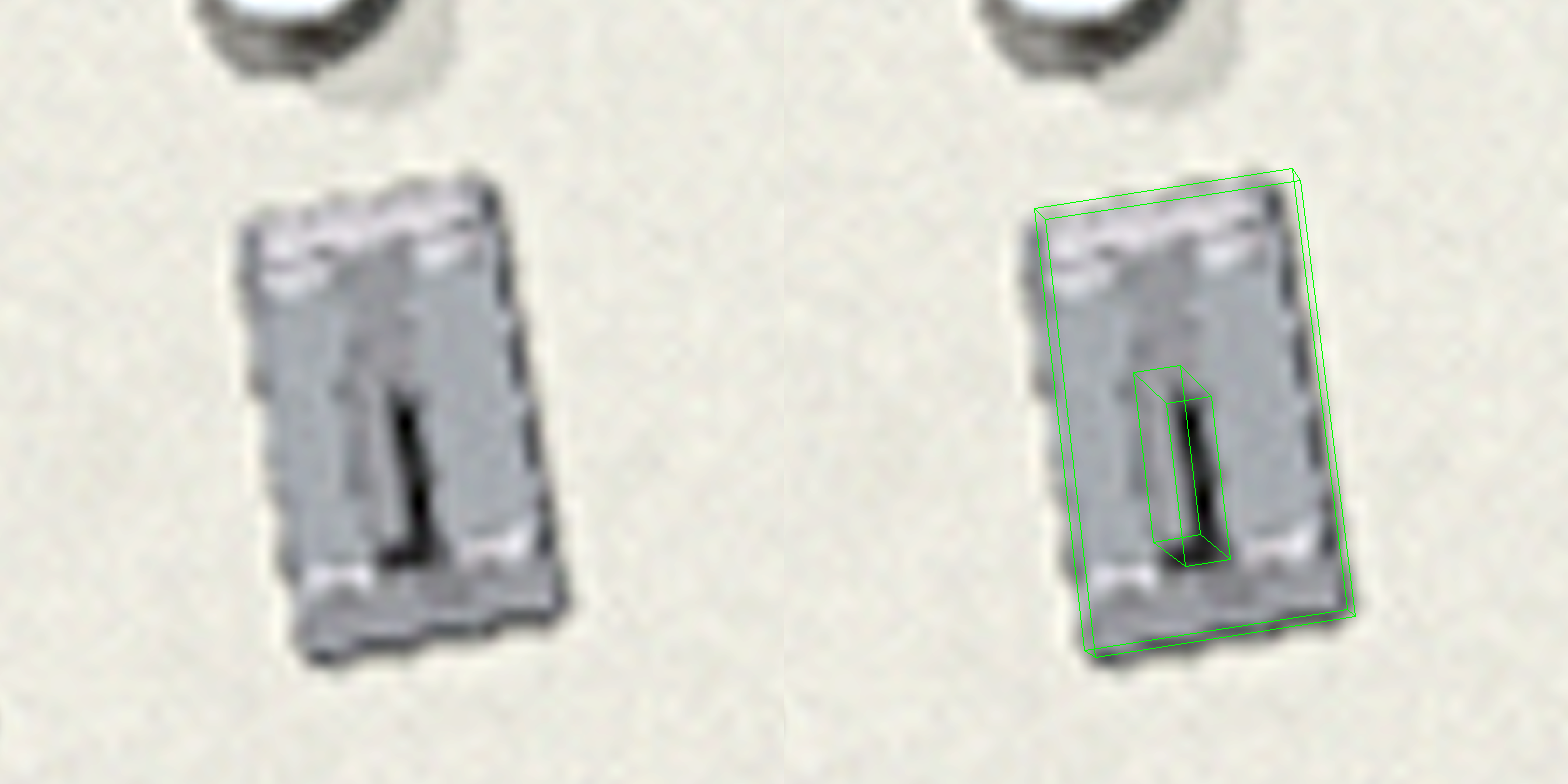

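View pics/lane2lo_scene.png

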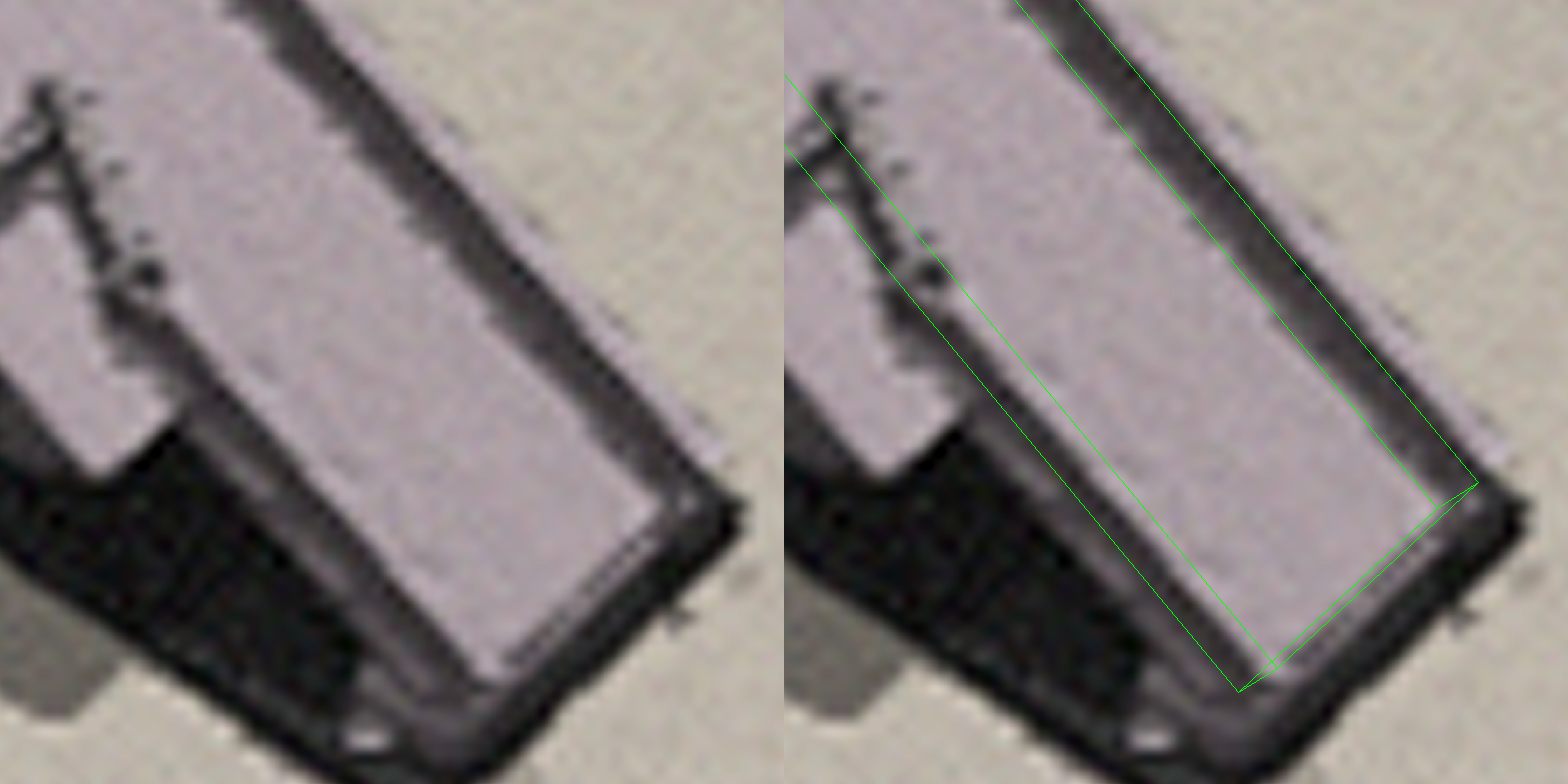

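View pics/lane2lo_top.png

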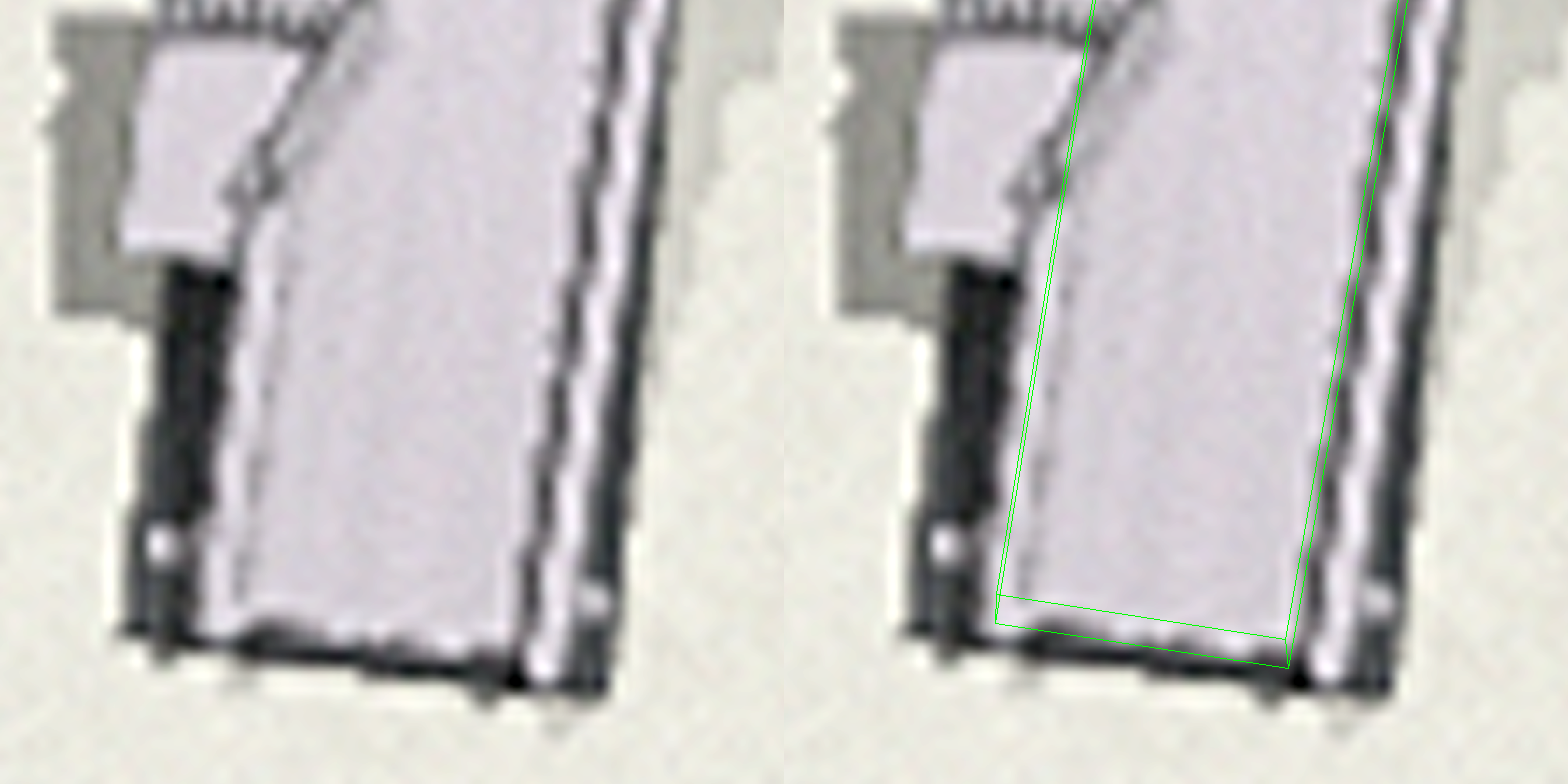

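View pics/lane2hi_scene.png

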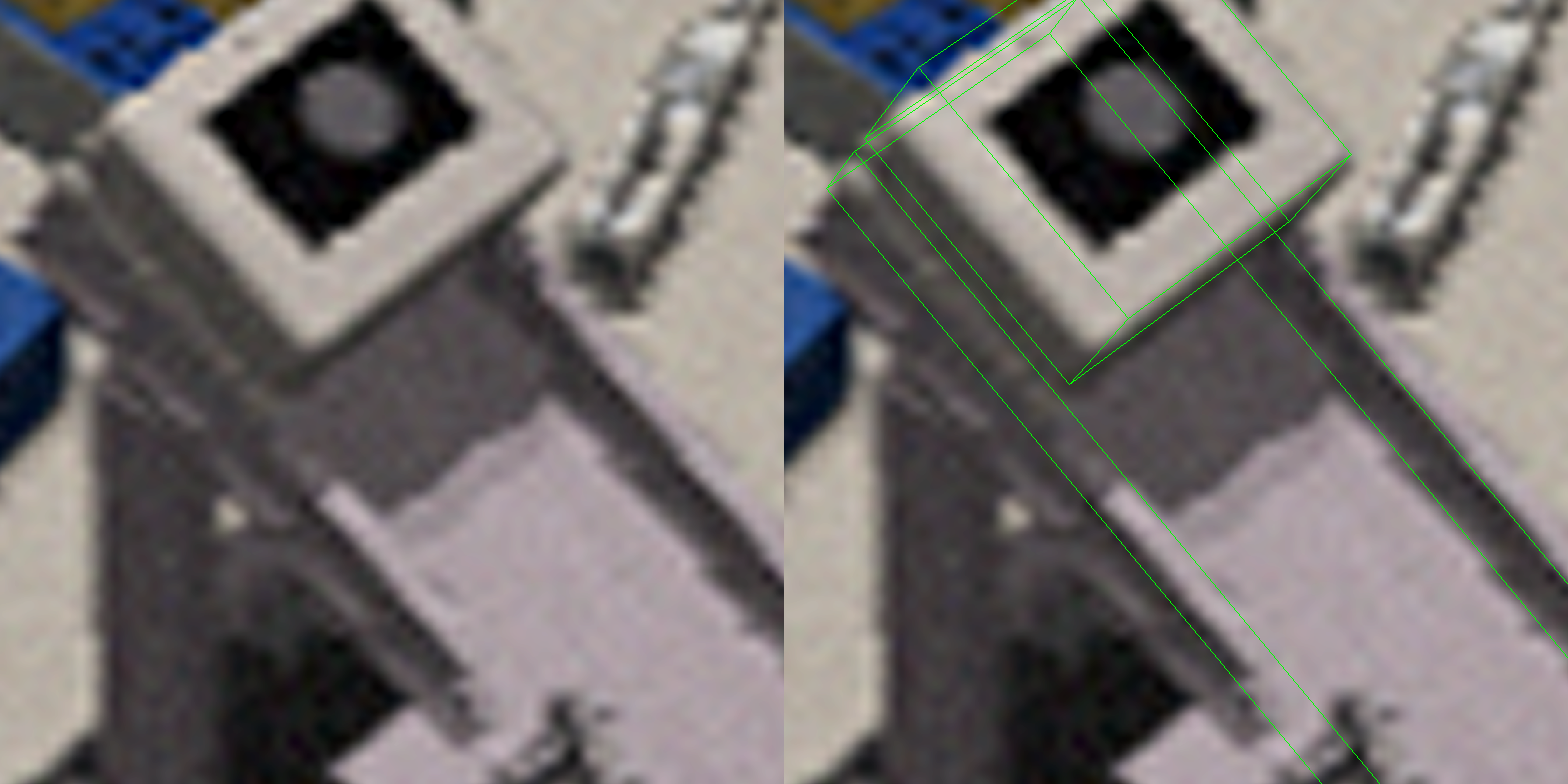

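View pics/lane2hi_top.png

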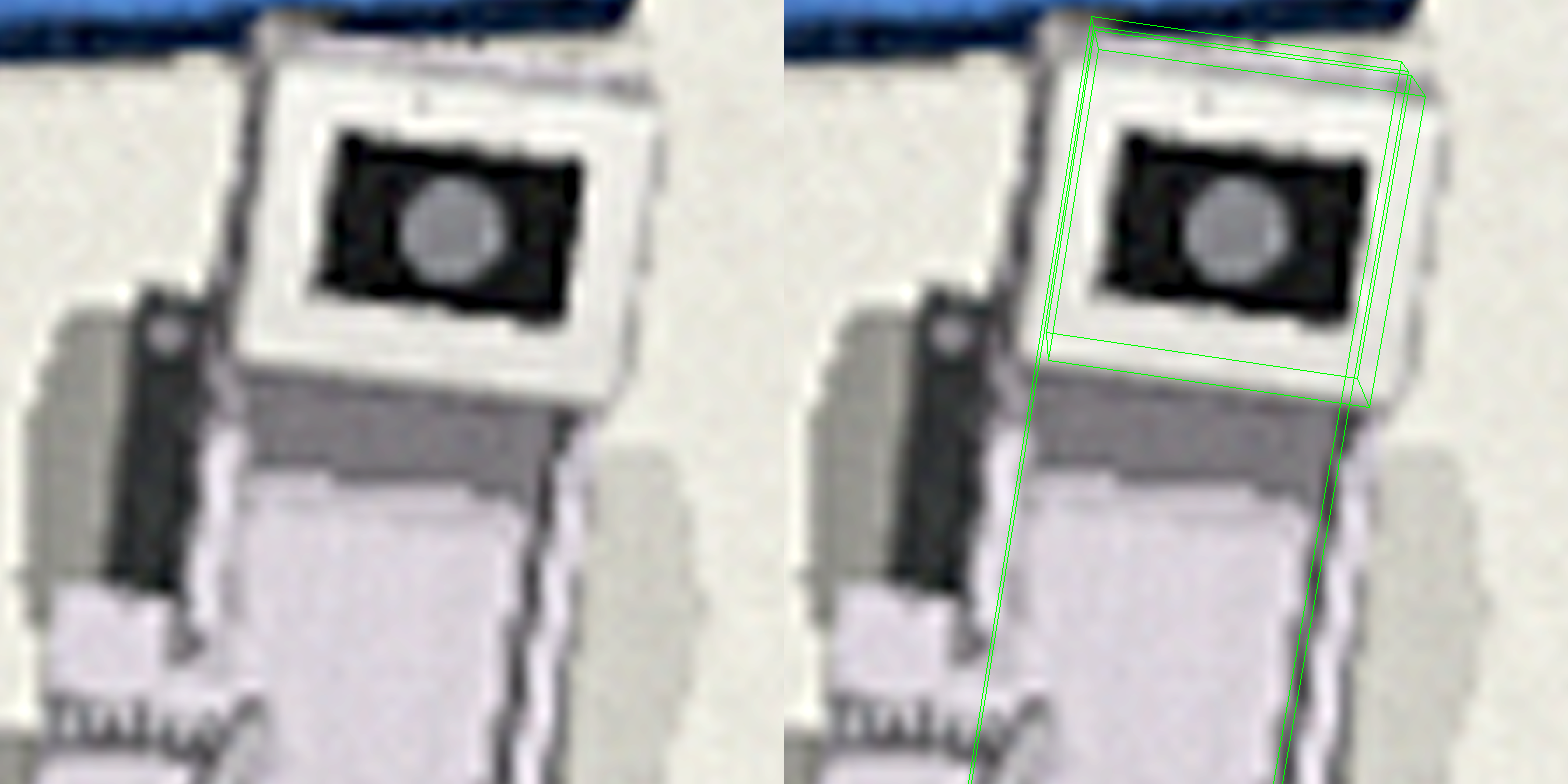

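```bash
cat > fit.py <<'E'
from h import *
import pickle
from scipy.optimize import least_squares
F={c:pickle.load(open(f"{c}0.pkl","rb")) for c in("scene","top")}
def off(f,P): q=proj(f,[P])[0]; return np.array([int(q[0]-28),int(q[1]-28)])
# carrier
o0=np.array([493,222,0.]); 
pk={"scene":[(82,450),(585,650),(708,385),(207,200)],"top":[(245,215),(490,180),(565,610),(300,657)]}
C=np.array([[60,35,16],[60,-35,16],[-60,-35,16],[-60,35,16]],float)
for c in F:
    pk[c]=np.array(pk[c])/14+off(F[c],o0+[0,0,20])
R0=Ro.from_euler('z',np.radians(14))
asg={c:[int(np.argmin(np.linalg.norm(proj(F[c],R0.apply(C)+o0)-p,axis=1))) for p in pk[c]] for c in F}
def res(v,cs=F):
    R=Ro.from_euler('z',v[2]); return np.concatenate([(proj(F[c],R.apply(C)+[v[0],v[1],0])[asg[c]]-pk[c]).ravel() for c in cs])
for cs in(["scene"],["top"],["scene","top"]):
    s=least_squares(res,[493,222,.24],args=(cs,)); print("car",cs,s.x[:2].round(1),np.degrees(s.x[2]).round(2),np.abs(s.fun).max().round(2))
# lane, right wall foot/top lines; low edge; hood bottom edge
L0=lanepose([473,-116,30],np.radians(-3.7))
oo={(c,n):off(F[c],L0[0].apply([lx,0,0])+L0[1]) for c in F for n,lx in(("lo",60),("hi",250))}
foot=[("scene","lo",[(240,10),(330,118),(420,225),(500,320),(580,408),(655,497)]),("scene","hi",[(550,400),(640,492),(700,560)]),
 ("top","lo",[(608,20),(588,150),(568,290),(545,450),(525,620)]),("top","hi",[(540,490),(520,600),(503,750)])]
top=[("scene","lo",[(290,5),(505,255),(690,475)]),("scene","hi",[(570,340),(680,460),(780,575)]),
 ("top","lo",[(630,20),(607,190),(580,360),(542,640)]),("top","hi",[(560,470),(527,700)])]
low=[("top","lo",[(240,625),(380,645),(510,660)]),("scene","lo",[(510,665),(655,540)])]
lines=[(foot,[[0,-38,0],[300,-38,0]]),(top,[[0,-38,20],[300,-38,20]]),(low,[[0,-38,0],[0,38,0]])]
def resl(v,cs=F):
    R,o=lanepose([v[0],v[1],30],v[2]); out=[]
    for L,E in lines:
        for c,n,P in L:
            if c not in cs: continue
            q=proj(F[c],R.apply(E)+o); d=q[1]-q[0]; nn=np.array([-d[1],d[0]])/np.linalg.norm(d)
            out+=list((np.array(P)/14+oo[c,n]-q[0])@nn)
    return np.array(out)
for cs in(["scene"],["top"],["scene","top"]):
    s=least_squares(resl,[473,-116,-.06],args=(cs,),loss='soft_l1'); print("lane",cs,s.x[:2].round(1),np.degrees(s.x[2]).round(2),np.abs(s.fun).max().round(2))
E
python3 fit.py
```

```text
car ['scene'] [492.3 225. ] 16.44 1.1
car ['top'] [491.3 223.3] 15.37 0.54
car ['scene', 'top'] [491.9 224.4] 15.98 1.0
lane ['scene'] [ 467.6 -115.8] -2.65 0.61
lane ['top'] [ 466.6 -121.3] -2.0 0.65
lane ['scene', 'top'] [ 468.3 -118.7] -2.38 1.39
```

```bash
cat >> fit.py <<'E'
print('--')
mids={"top":("hi",[(240,357),(607,402)]),"scene":("hi",[(310,350),(562,160)])}
def res2(v,cs=F):
    out=list(resl(v,cs)); R,o=lanepose([v[0],v[1],30],v[2])
    w=v[3]
    for c in cs:
        n,P=mids[c]
        q=proj(F[c],R.apply([[266,w,64],[266,-w,64]])+o); P=np.array(P)/14+oo[c,n]
        out+=list(2*(q-P).ravel())
    return np.array(out)
for cs in(["scene"],["top"],["scene","top"]):
    s=least_squares(res2,[473,-116,-.06,42],args=(cs,),loss='soft_l1'); print("lane",cs,s.x.round(3),np.degrees(s.x[2]).round(2),s.fun[-8:].round(1))
E
python3 fit.py
```

```text
car ['scene'] [492.3 225. ] 16.44 1.1
car ['top'] [491.3 223.3] 15.37 0.54
car ['scene', 'top'] [491.9 224.4] 15.98 1.0
lane ['scene'] [ 467.6 -115.8] -2.65 0.61
lane ['top'] [ 466.6 -121.3] -2.0 0.65
lane ['scene', 'top'] [ 468.3 -118.7] -2.38 1.39
--
lane ['scene'] [ 4.70704e+02 -1.18102e+02 -2.80000e-02  4.28470e+01] -1.6 [ 0.8  0.7 -0.4 -1.4  2.4 -0.1  1.  -0.5]
lane ['top'] [ 4.72531e+02 -1.21816e+02 -3.40000e-02  4.32590e+01] -1.95 [ 0.6 -1.5 -1.7 -1.6 -0.   0.9  0.   0.6]
lane ['scene', 'top'] [ 4.72794e+02 -1.20264e+02 -3.40000e-02  4.34700e+01] -1.96 [ 2.4 -1.7  1.6 -2.3 -1.   0.7 -0.8  0.4]
```

```bash
cat >> h.py <<'E'
LP=[471,-119.5,30]; LY=-2.2
def lane2w(p,o=None,y=None):
    R,t=lanepose(LP if o is None else o,np.radians(LY if y is None else y)); return R.apply(p)+t
def go(G,yaw_deg,off=155,pr=True):
    """shift/twist to bring grasp point to G (world), tool-x yaw (mod 180)"""
    s=r.sense(); rot=Ro.from_euler('xyz',s["tcp_rot"]); 
    tgt=np.array(G,float)+[0,0,off]
    d=rot.inv().apply(tgt-s["eef_pos"])/1000
    y=np.degrees(s["tcp_rot"][2]); dy=(yaw_deg-y+90)%180-90
    print("clock",round(s["clock"],2),"grasp",(s["eef_pos"]-[0,0,off]).round(1),"yaw",round(y,2),"shift",d.round(4),"twist",round(-dy/180,4),"F",s["contact_force"].round(1),"open",round(s["opening"],3))
E
python3 - <<'E'
from h import *
go([472.7,219,130],15.7); go([472.7,219,49],15.7)
E
```

```text
clock 1.1 grasp [152.7 606.1 249.7] yaw 165.86 shift [-0.4049 -0.2972  0.1197] twist -0.1658 F [ 0.8  0.7 -0.9] open 0.998
clock 1.1 grasp [152.7 606.1 249.7] yaw 165.86 shift [-0.4049 -0.2972  0.2007] twist -0.1658 F [ 0.8  0.7 -0.9] open 0.998
```

Call:
{"name": "apply_moves", "arguments": {"motion": "1 -0.405 -0.297 0.06 -0.166;1 -0.405 -0.297 0.06 -0.166;1 -0.405 -0.297 0.06 -0.166;1 -0.405 -0.297 0.06 -0.166;1 -0.405 -0.297 0.06 -0.166;1 -0.405 -0.297 0.06 -0.166;1 -0.405 -0.297 0.06 -0.166;1 -0.405 -0.297 0.06 -0.166;1 -0.405 -0.297 0.06 -0.166;1 -0.405 -0.297 0.06 -0.166;1 -0.405 -0.297 0.12 -0.166;1 -0.405 -0.297 0.12 -0.166;1 -0.405 -0.297 0.12 -0.166;1 -0.405 -0.297 0.12 -0.166;1 -0.405 -0.297 0.12 -0.166;1 -0.405 -0.297 0.12 -0.166;1 -0.405 -0.297 0.12 -0.166;1 -0.405 -0.297 0.12 -0.166", "squeeze": 20}}

```text
clock: 2.6
eef_pos: [472.6, 220.1, 285.7]
tcp_rot: [3.141, 0.002, -2.866]
contact_force: [0.3, 0.5, -0.5]
opening: 1.003
```

```bash
python3 - <<'E'
from h import *
go([472.7,219,49],15.7)
for c in("scene","top"):
    f=grab_frame(c)
    R=Ro.from_euler('z',np.radians(15.8)); o=np.array([491.9,224.,0.])
    q=proj(f,[o+[0,0,20]])[0]; overlay(f,[(R,o,CAR,(0,255,0))],f"pics/car3_{c}.png",q,(40,40),10)
E
```

```text
clock 2.6 grasp [472.6 220.1 130.7] yaw -164.18 shift [ 0.0004 -0.0011  0.0817] twist 0.0007 F [ 0.3  0.5 -0.5] open 1.003
```

```bash
python3 -c "
import cv2
a=[cv2.imread(f'pics/car3_{c}.png') for c in('scene','top')]
import numpy as np
cv2.imwrite('pics/car3.png',cv2.resize(np.vstack(a),(600,600)))"
```

```text
(no output)
```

View pics/car3.png

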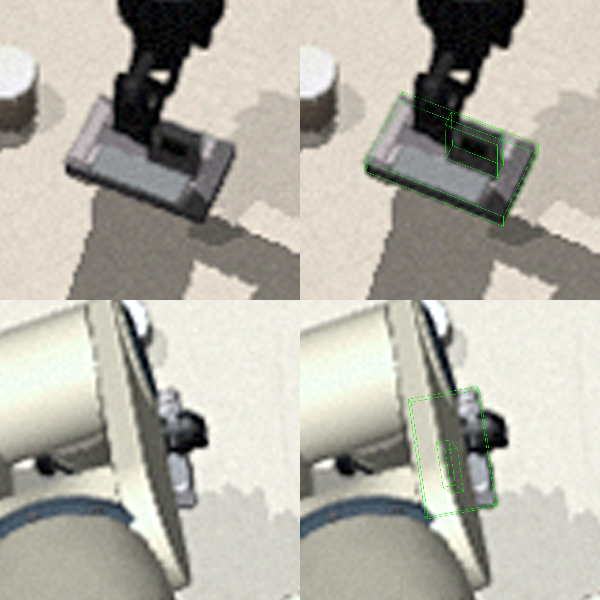

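Call:
{"name": "apply_moves", "arguments": {"motion": "1 0 -0.001 0.04 0;1 0 -0.001 0.06 0;1 0 -0.001 0.082 0;1 0 -0.001 0.082 0;1 0 -0.001 0.082 0;-1 0 -0.001 0.082 0;-1 0 -0.001 0.082 0;-1 0 -0.001 0.082 0;-1 0 -0.001 0.082 0;-1 0 -0.001 0.082 0;-1 0 -0.001 0.082 0;-1 0 -0.001 0.082 0;-1 0 -0.001 0.082 0;-1 0 -0.001 0.082 0;-1 0 -0.001 0.082 0", "squeeze": 40}}

```text
clock: 3.95
eef_pos: [473.3, 218.3, 203.1]
tcp_rot: [3.142, 0.0, -2.867]
contact_force: [-1.9, 1.5, 5.1]
opening: 0.134
```

```bash
python3 - <<'E'
from h import *
go([472.7,219,49],15.7)
f=grab_frame("scene")
R=Ro.from_euler('z',np.radians(15.8)); o=np.array([491.9,224.,0.])
q=proj(f,[o+[0,0,20]])[0]; overlay(f,[(R,o,CAR,(0,255,0))],f"pics/g1.png",q,(40,40),10)
E
```

```text
clock 3.95 grasp [473.3 218.3  48.1] yaw -164.26 shift [ 0.0004  0.0009 -0.0009] twist 0.0002 F [-1.9  1.5  5.1] open 0.134
```

View pics/g1.png

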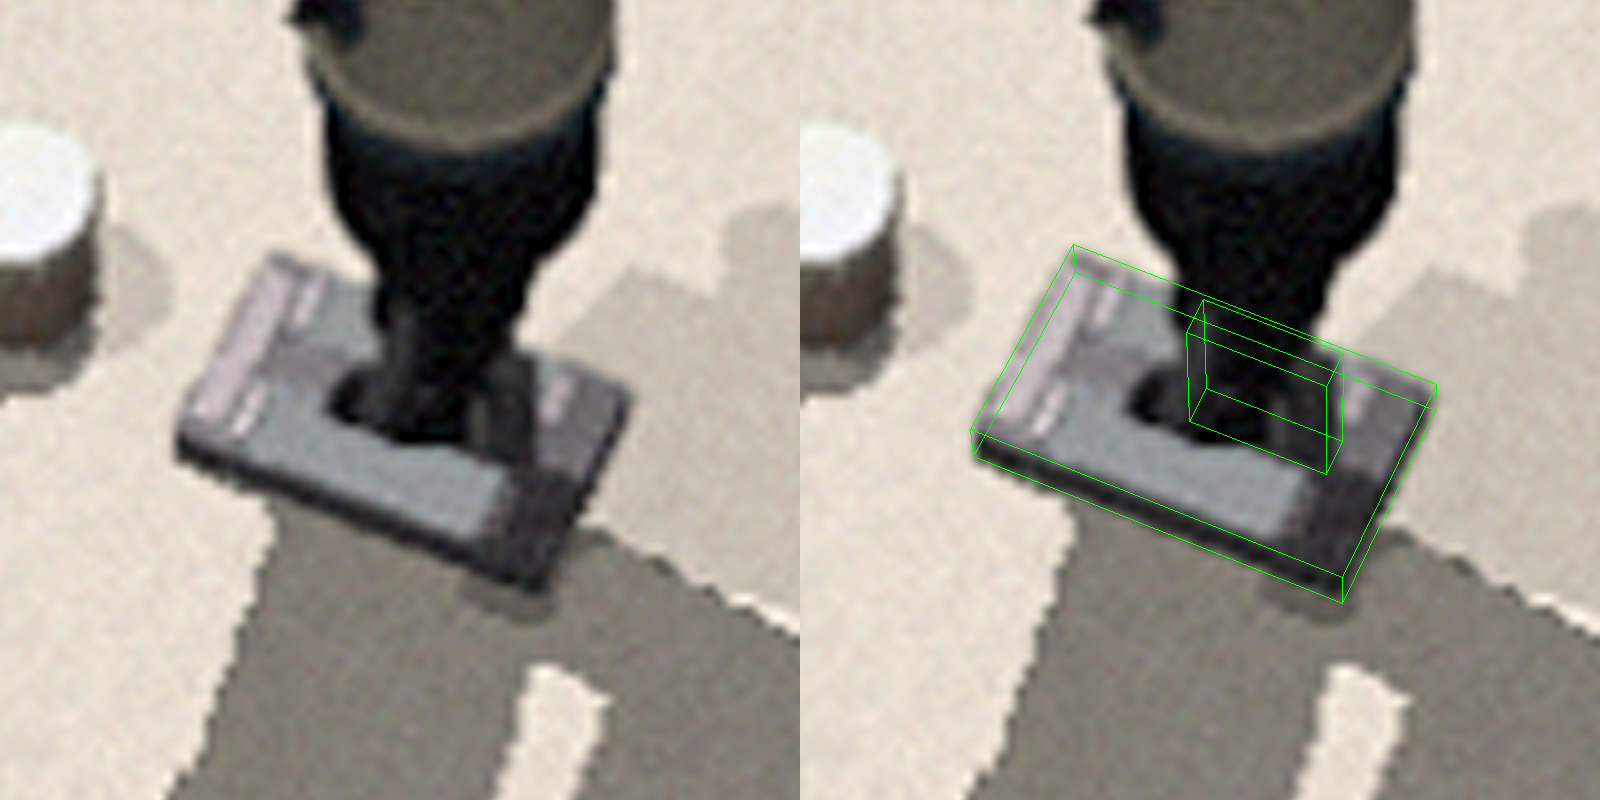

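```bash
cat >> h.py <<'E'
def hG(t_deg,fx=118,lift=0,y=0):
    "grasp point world with front-bottom edge at lane x=fx, tilt t"
    t=np.radians(t_deg); b=lane2w([fx,y,0]); h=np.radians(LY)
    dx=-80*np.cos(t)-49*np.sin(t); dz=-80*np.sin(t)+49*np.cos(t)
    return b+np.array([dx*np.cos(h),dx*np.sin(h),dz+lift])
E
python3 - <<'E'
from h import *
g=hG(0,lift=25); print(g, [hG(t).round(1) for t in (0,10,20,28.6)])
go([473,218.5,200],15.8);go([g[0],g[1],250],LY)
E
```

```text
[ 494.58459446 -120.40602873  160.48563924] [array([ 494.6, -120.4,  135.5]), array([ 487.3, -120.1,  120.8]), array([ 482.7, -119.9,  105.2]), array([ 480.9, -119.9,   91.2])]
clock 4.0 grasp [473.3 218.3  48. ] yaw -164.26 shift [ 1.00e-04  3.00e-04 -1.52e-01] twist -0.0003 F [-0.5  1.5  5.6] open 0.133
clock 4.0 grasp [473.3 218.3  48. ] yaw -164.26 shift [ 0.0713 -0.3317 -0.202 ] twist 0.0997 F [-0.5  1.5  5.6] open 0.133
```

Call:
{"name": "apply_moves", "arguments": {"motion": "-1 0 0 -0.02 0;-1 0 0 -0.05 0;-1 0 0 -0.09 0;-1 0 0 -0.13 0;-1 0 0 -0.17 0;-1 0.005 -0.025 -0.202 0.02;-1 0.012 -0.055 -0.202 0.04;-1 0.019 -0.085 -0.202 0.06;-1 0.026 -0.12 -0.202 0.08;-1 0.034 -0.155 -0.202 0.1;-1 0.041 -0.19 -0.202 0.1;-1 0.049 -0.225 -0.202 0.1;-1 0.056 -0.26 -0.202 0.1;-1 0.064 -0.295 -0.202 0.1;-1 0.068 -0.32 -0.202 0.1;-1 0.071 -0.332 -0.202 0.1;-1 0.071 -0.332 -0.202 0.1;-1 0.071 -0.332 -0.202 0.1;-1 0.071 -0.332 -0.202 0.1", "squeeze": 60}}

```text
clock: 5.58
eef_pos: [494.6, -119.7, 404.4]
tcp_rot: [3.141, -0.001, 3.102]
contact_force: [0.3, -0.2, -2.6]
opening: 0.134
```

```bash
python3 - <<'E'
from h import *
g=hG(0,lift=25); go(g,LY)
s=r.sense(); G=s["eef_pos"]-[0,0,155]
R=Ro.from_euler('z',s["tcp_rot"][2]+np.pi); o=G-R.apply([-20,0,49])
L=lanepose(LP,np.radians(LY))
for c,h in(("scene",(60,45)),("top",(60,45))):
    f=grab_frame(c); q=proj(f,[o])[0]; overlay(f,[(R,o,CAR,(0,255,0)),(*L,LANE,(0,0,255))],f"pics/h1{c}.png",q,h,10 )
a=[cv2.imread(f'pics/h1{c}.png') for c in('scene','top')]
cv2.imwrite('pics/h1.png',cv2.resize(np.vstack(a),(800,600)))
E
```

```text
clock 5.58 grasp [ 494.6 -119.7  249.4] yaw 177.75 shift [-0.0001 -0.0007  0.0889] twist -0.0003 F [ 0.3 -0.2 -2.6] open 0.134
```

View pics/h1.png

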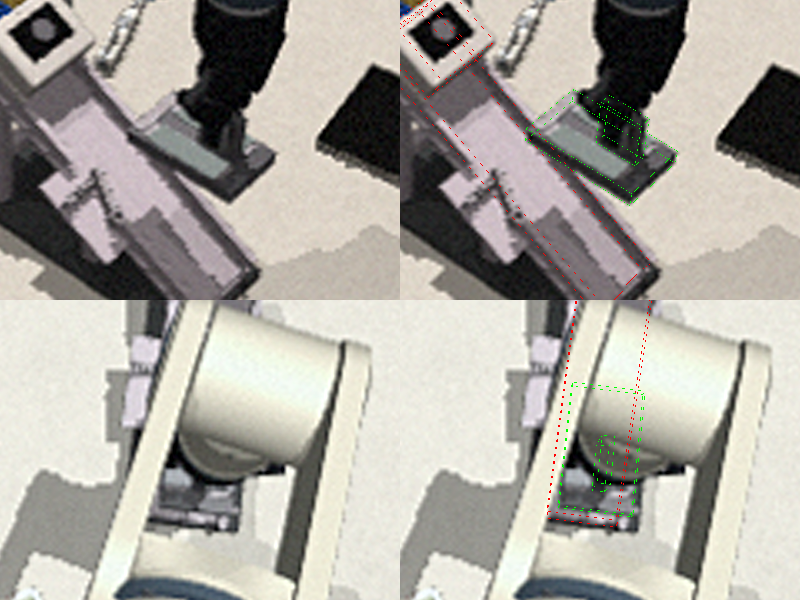

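Call:
{"name": "apply_moves", "arguments": {"motion": "-1 0 -0.001 0.03 0;-1 0 -0.001 0.06 0;-1 0 -0.001 0.085 0;-1 0 -0.001 0.1 0;-1 0 -0.001 0.108 0;-1 0 -0.001 0.111 0;-1 0 -0.001 0.111 0;-1 0 -0.001 0.111 0"}}

```text
clock: 6.35
eef_pos: [495.3, -121.4, 294.6]
tcp_rot: [-3.141, 0.001, 3.103]
contact_force: [0.4, -0.9, -1.5]
opening: 0.133
```

```bash
cat > look.py <<'E'
from h import *
import sys
n=sys.argv[1]; tilt=float(sys.argv[2])
s=r.sense(); G=s["eef_pos"]-[0,0,155]
R=Ro.from_euler('z',s["tcp_rot"][2]+np.pi)*Ro.from_euler('y',-np.radians(tilt)); o=G-R.apply([-20,0,49])
L=lanepose(LP,np.radians(LY)); print("carrier in lane",(L[0].inv().apply(o-L[1])).round(1))
f=grab_frame("scene"); q=proj(f,[o])[0]; overlay(f,[(R,o,CAR,(0,255,0)),(*L,LANE,(0,0,255))],f"pics/{n}.png",q,(40,40),10)
E
python3 - <<'E'
from h import *
for t in (0,10,20,28.6): go(hG(t),LY)
E
python3 look.py h2 0
```

```text
clock 6.35 grasp [ 495.3 -121.4  139.6] yaw 177.77 shift [0.0008 0.001  0.0041] twist -0.0002 F [ 0.4 -0.9 -1.5] open 0.133
clock 6.35 grasp [ 495.3 -121.4  139.6] yaw 177.77 shift [0.0081 0.001  0.0187] twist -0.0002 F [ 0.4 -0.9 -1.5] open 0.133
clock 6.35 grasp [ 495.3 -121.4  139.6] yaw 177.77 shift [0.0128 0.001  0.0344] twist -0.0002 F [ 0.4 -0.9 -1.5] open 0.133
clock 6.35 grasp [ 495.3 -121.4  139.6] yaw 177.77 shift [0.0145 0.001  0.0483] twist -0.0002 F [ 0.4 -0.9 -1.5] open 0.133
carrier in lane [68.  -1.  31.9]
```

View pics/h2.png

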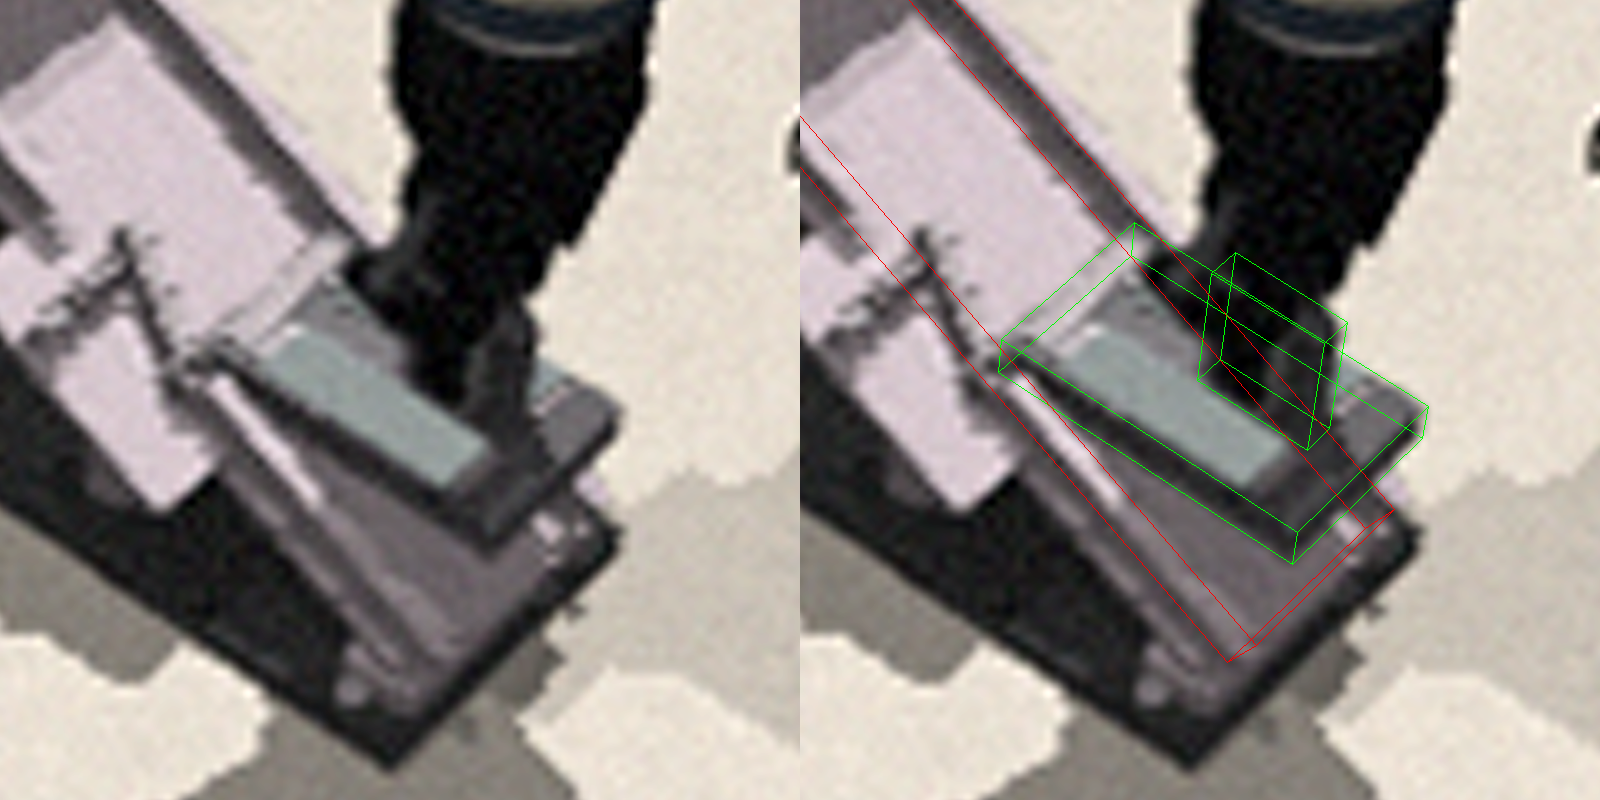

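Call:
{"name": "apply_moves", "arguments": {"motion": "-1 0.005 0.001 0.003 0;-1 0.005 0.001 0.006 0;-1 0.009 0.001 0.012 0;-1 0.012 0.001 0.018 0;-1 0.013 0.001 0.022 0;-1 0.014 0.001 0.026 0;-1 0.014 0.001 0.026 0", "squeeze": 20}}

```text
clock: 6.98
eef_pos: [480.2, -120.1, 267.4]
tcp_rot: [3.142, -0.0, 3.102]
contact_force: [-3.7, 0.8, 4.7]
opening: 0.135
```

```bash
python3 - <<'E'
from h import *
for t in (10,20,28.6): go(hG(t,113),LY)
E
python3 look.py h3 14
```

```text
clock 6.98 grasp [ 480.2 -120.1  112.4] yaw 177.73 shift [-0.0027  0.0002 -0.006 ] twist -0.0004 F [-3.7  0.8  4.7] open 0.135
clock 6.98 grasp [ 480.2 -120.1  112.4] yaw 177.73 shift [0.002  0.0002 0.0097] twist -0.0004 F [-3.7  0.8  4.7] open 0.135
clock 6.98 grasp [ 480.2 -120.1  112.4] yaw 177.73 shift [0.0037 0.0002 0.0236] twist -0.0004 F [-3.7  0.8  4.7] open 0.135
carrier in lane [54.6 -0.3 15.5]
```

View pics/h3.png

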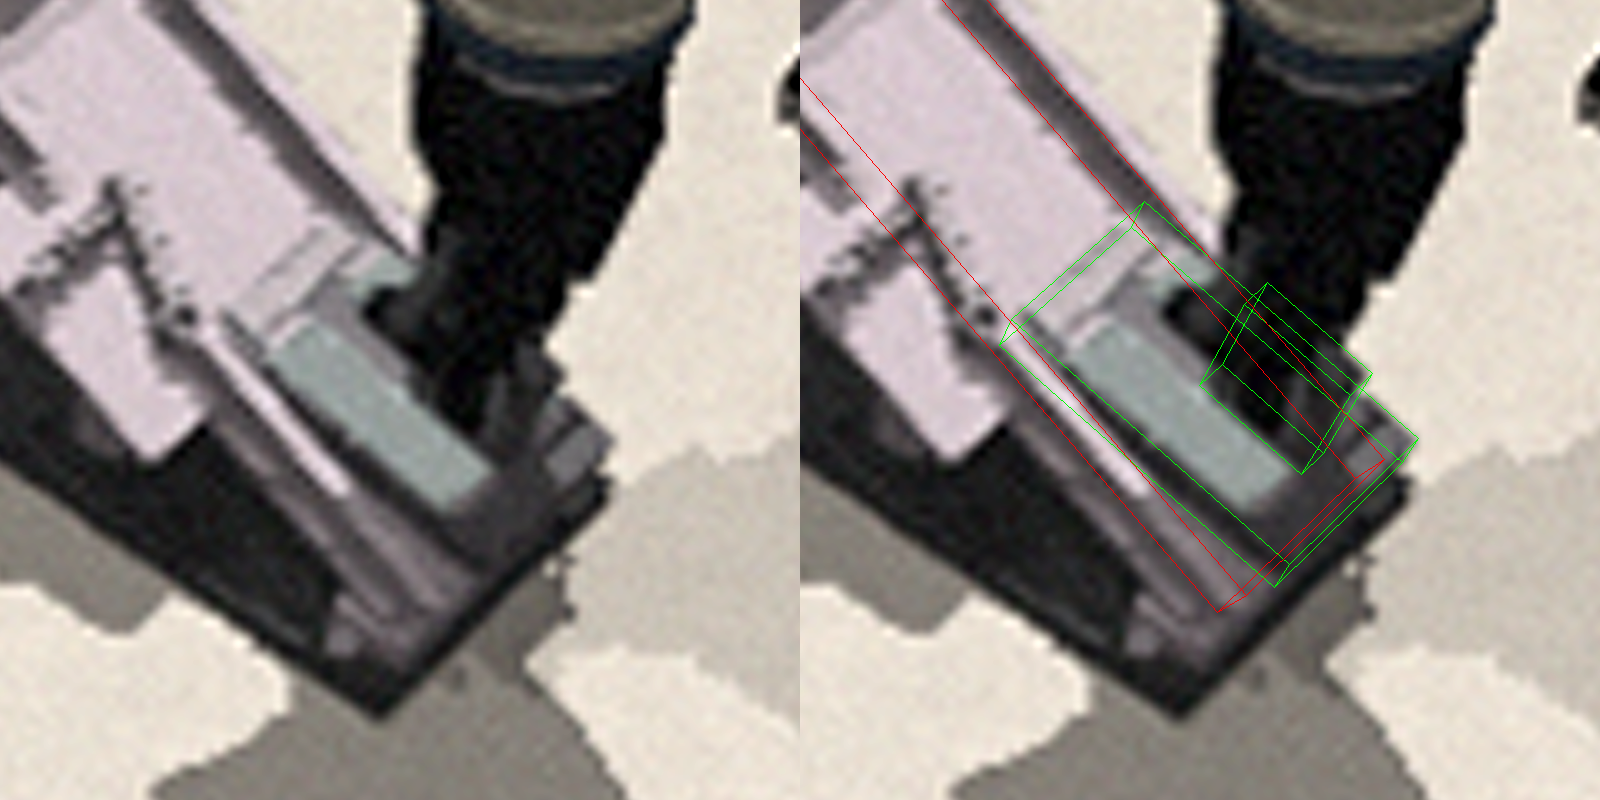

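Call:
{"name": "apply_moves", "arguments": {"motion": "-1 0.001 0 0.005 0;-1 0.002 0 0.01 0;-1 0.003 0 0.015 0;-1 0.004 0 0.02 0;-1 0.004 0 0.024 0;-1 0.004 0 0.024 0"}}

```text
clock: 7.53
eef_pos: [476.2, -119.9, 243.2]
tcp_rot: [3.141, -0.001, 3.102]
contact_force: [-2.9, 0.8, 1.4]
opening: 0.131
```

```bash
python3 - <<'E'
from h import *
go(hG(28.6,113),LY)
E
python3 look.py h4 28.6
```

```text
clock 7.53 grasp [ 476.2 -119.9   88.2] yaw 177.73 shift [-0.0003  0.0002 -0.0006] twist -0.0004 F [-2.9  0.8  1.4] open 0.131
carrier in lane [52.4 -0.3 -0.4]
```

View pics/h4.png

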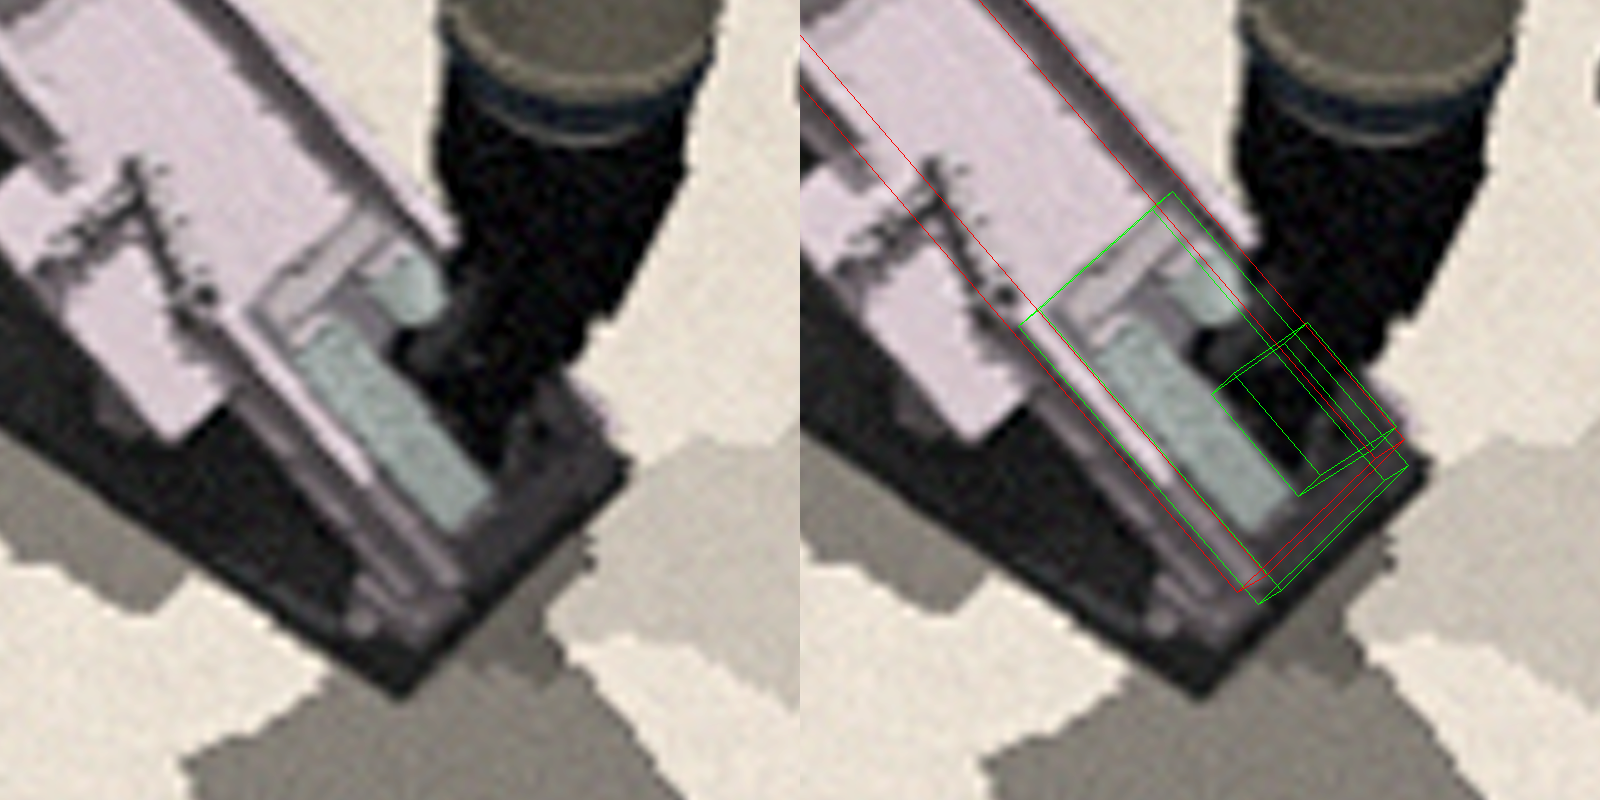

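Call:
{"name": "apply_moves", "arguments": {"motion": "-1 0 0 0.001 0;-1 0 0 0.002 0;-1 0 0 0.003 0;-1 0 0 0.003 0"}}

```text
clock: 7.92
eef_pos: [476.3, -119.9, 241.3]
tcp_rot: [3.141, -0.001, 3.102]
contact_force: [-9.5, 2.0, 13.1]
opening: 0.134
```

```bash
python3 - <<'E'
from h import *
go(hG(28.6,113),LY); print(r.sense()["wrist_torque"])
E
```

```text
clock 7.92 grasp [ 476.3 -119.9   86.3] yaw 177.74 shift [-0.0002  0.0002 -0.0025] twist -0.0003 F [-9.5  2.  13.1] open 0.134
[ 0.07932838  0.69924081 -0.0583809 ]
```

Call:
{"name": "apply_moves", "arguments": {"motion": "-1 0 0 -0.001 0;-1 0 0 -0.001 0;-1 0 0 -0.001 0;-1 -0.009 0 -0.006 0;-1 -0.018 0 -0.011 0;-1 -0.026 0 -0.015 0;-1 -0.035 0 -0.02 0;-1 -0.044 0 -0.025 0;-1 -0.053 0 -0.03 0;-1 -0.053 0 -0.03 0", "squeeze": 80}}

```text
clock: 8.75
eef_pos: [529.6, -122.5, 270.8]
tcp_rot: [-3.141, -0.003, 3.102]
contact_force: [-6.9, -4.4, 2.3]
opening: 0.126
```

```bash
python3 look.py h5 28.6;  python3 - <<'E'
from h import *
go(hG(28.6,113),LY); print(r.sense()["wrist_torque"])
E
```

```text
carrier in lane [112.6  -0.8  -1.8]
clock 8.8 grasp [ 529.5 -122.5  115.6] yaw 177.73 shift [0.053  0.0007 0.0269] twist -0.0004 F [-8.2 -4.2  3.9] open 0.132
[-0.52538364  0.69002991 -0.26992959]
```

View pics/h5.png

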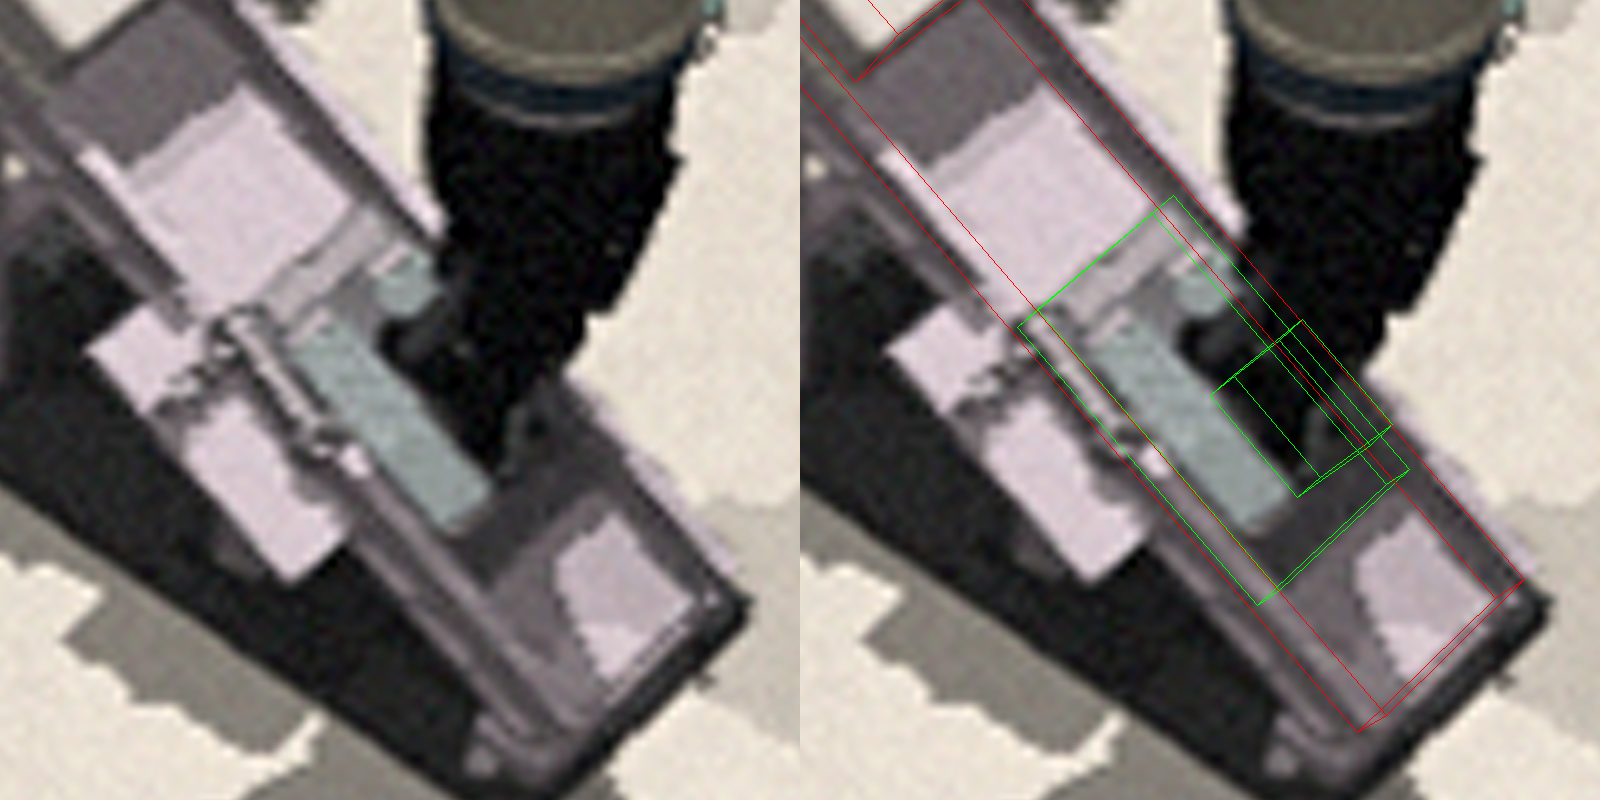

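Call:
{"name": "apply_moves", "arguments": {"motion": "-1 -0.011 0 -0.006 0;-1 -0.022 0 -0.012 0;-1 -0.033 0 -0.018 0;-1 -0.044 0 -0.024 0;-1 -0.055 0 -0.03 0;-1 -0.066 0 -0.036 0;-1 -0.077 0 -0.042 0;-1 -0.088 0 -0.048 0;-1 -0.099 0 -0.054 0;-1 -0.105 0 -0.0575 0;-1 -0.11 0 -0.06 0;-1 -0.11 0 -0.06 0"}}

```text
clock: 9.8
eef_pos: [639.7, -126.7, 330.8]
tcp_rot: [-3.141, -0.002, 3.102]
contact_force: [-6.9, -1.4, 4.6]
opening: 0.131
```

```bash
python3 look.py h6 28.6;  python3 - <<'E'
from h import *
go(hG(28.6,313),LY); print(r.sense()["wrist_torque"])
E
```

```text
carrier in lane [238.   -0.8  -1.8]
clock 9.85 grasp [ 639.6 -126.7  175.8] yaw 177.73 shift [-0.0124  0.0008 -0.0088] twist -0.0004 F [-6.4 -1.4  4.7] open 0.13
[-0.23616898  0.58631739 -0.09527446]
```

View pics/h6.png

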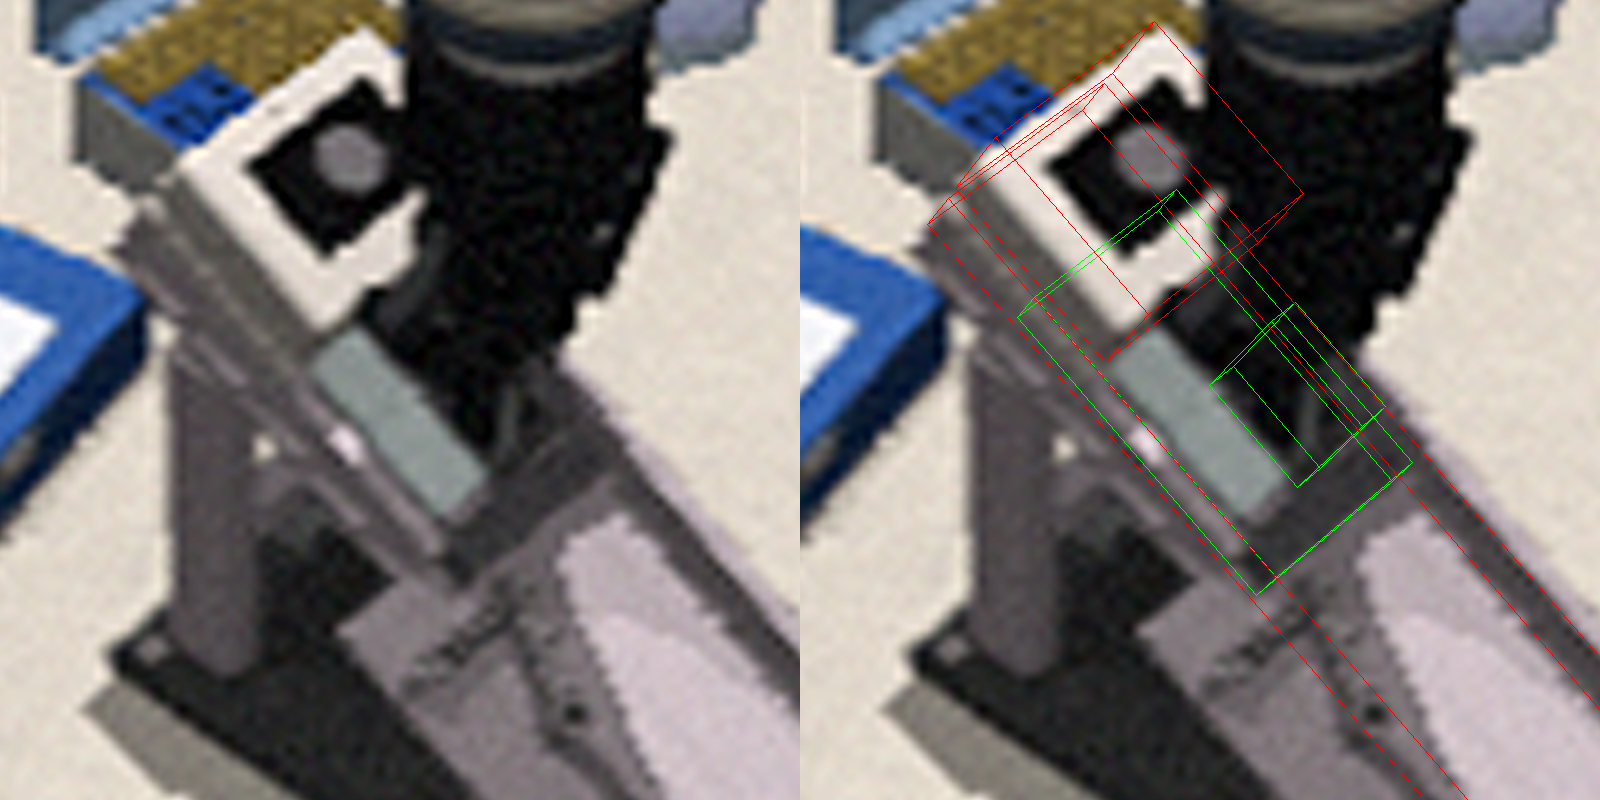

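Call:
{"name": "apply_moves", "arguments": {"motion": "-1 -0.003 0 -0.002 0;-1 -0.006 0 -0.0035 0;-1 -0.009 0 -0.005 0;-1 -0.011 0 -0.006 0;-1 -0.011 0 -0.006 0"}}

```text
clock: 10.27
eef_pos: [650.2, -126.8, 336.6]
tcp_rot: [3.141, -0.003, 3.102]
contact_force: [-8.0, 1.4, 4.5]
opening: 0.132
```

Call:
{"name": "apply_moves", "arguments": {"motion": "-1 -0.001 0 -0.0005 0;-1 -0.002 0 -0.001 0;-1 -0.002 0 -0.001 0"}}

```text
clock: 10.52
eef_pos: [651.8, -126.9, 337.4]
tcp_rot: [3.141, -0.004, 3.102]
contact_force: [-11.3, 0.0, 4.1]
opening: 0.128
```

Call:
{"name": "apply_moves", "arguments": {"motion": "-1 -0.001 0 -0.0005 0;-1 -0.002 0 -0.001 0;-1 -0.002 0 -0.001 0"}}

```text
clock: 10.77
eef_pos: [652.7, -126.9, 337.8]
tcp_rot: [3.141, -0.007, 3.102]
contact_force: [-15.6, 0.2, 5.0]
opening: 0.129
```

```bash
python3 look.py h7 28.6;  python3 - <<'E'
from h import *
go(hG(28.6,313),LY); print(r.sense()["wrist_torque"])
E
```

```text
carrier in lane [252.8  -0.4  -1.9]
clock 10.82 grasp [ 652.7 -126.9  182.8] yaw 177.73 shift [ 0.0007  0.0004 -0.0018] twist -0.0004 F [-15.6   0.4   6.1] open 0.13
[ 0.03822933  1.76591666 -0.12757176]
```

View pics/h7.png

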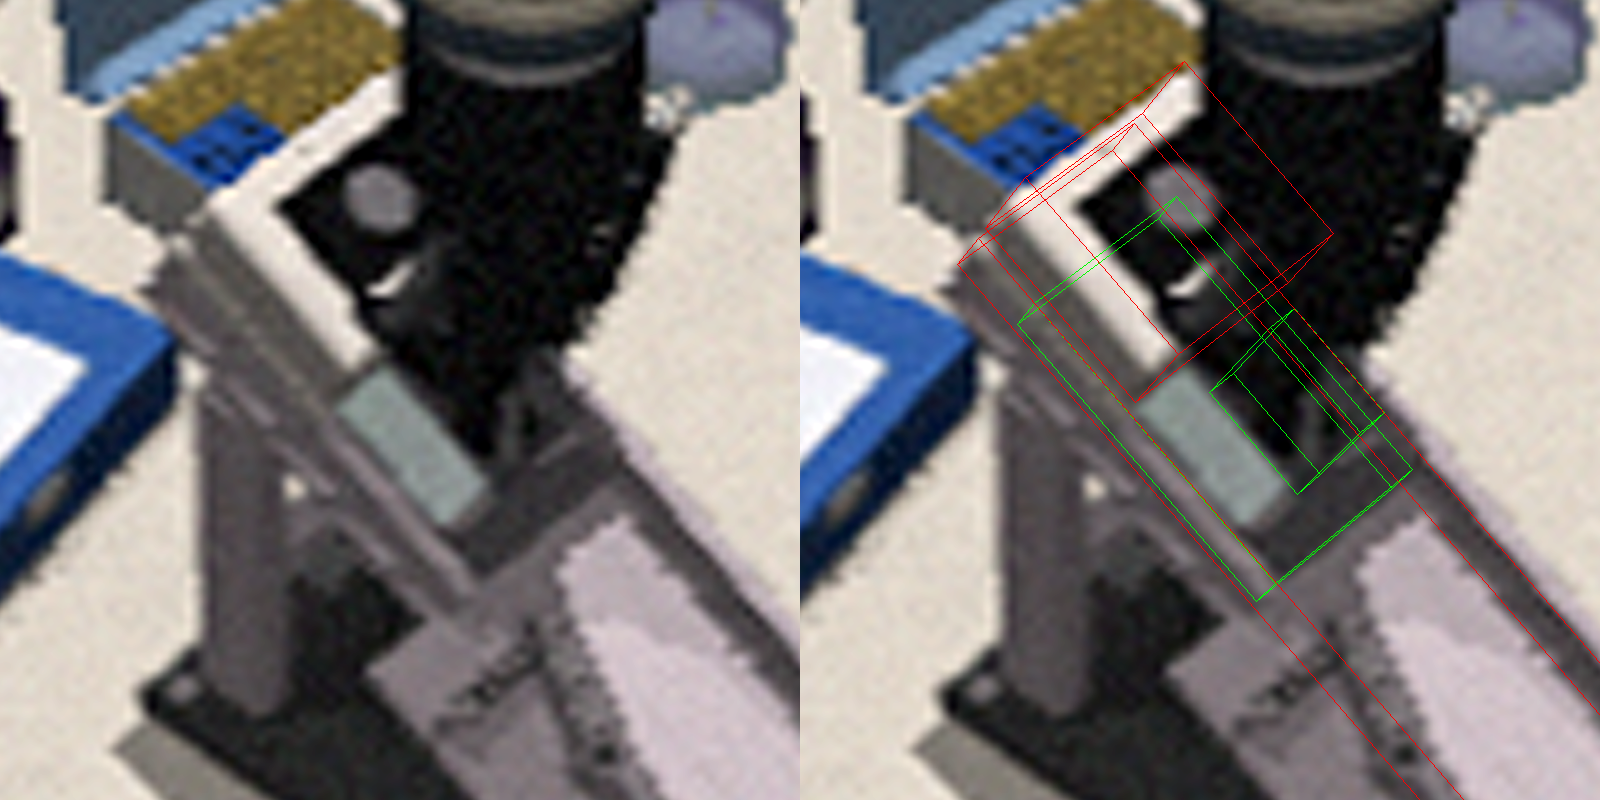

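Call:
{"name": "apply_moves", "arguments": {"motion": "-1 -0.001 0 -0.0005 0;-1 -0.002 0 -0.001 0;-1 -0.002 0 -0.001 0"}}

```text
clock: 11.07
eef_pos: [653.4, -126.9, 338.0]
tcp_rot: [3.141, -0.012, 3.102]
contact_force: [-23.6, 1.5, 6.7]
opening: 0.125
```

```bash
python3 - <<'E'
from h import *
go(hG(28.6,313),LY); print(r.sense()["wrist_torque"],r.sense()["tcp_rot"])
f=grab_frame("top"); q=proj(f,[lane2w([230,0,30])])[0]; overlay(f,[],"pics/t7.png",q,(40,40),10)
E
```

```text
clock 11.07 grasp [ 653.4 -126.9  183. ] yaw 177.73 shift [ 0.0015  0.0004 -0.0015] twist -0.0004 F [-23.6   1.5   6.7] open 0.125
[ 0.09380146  2.6237305  -0.07294758] [ 3.14069976 -0.01185815  3.10191145]
```

View pics/t7.png

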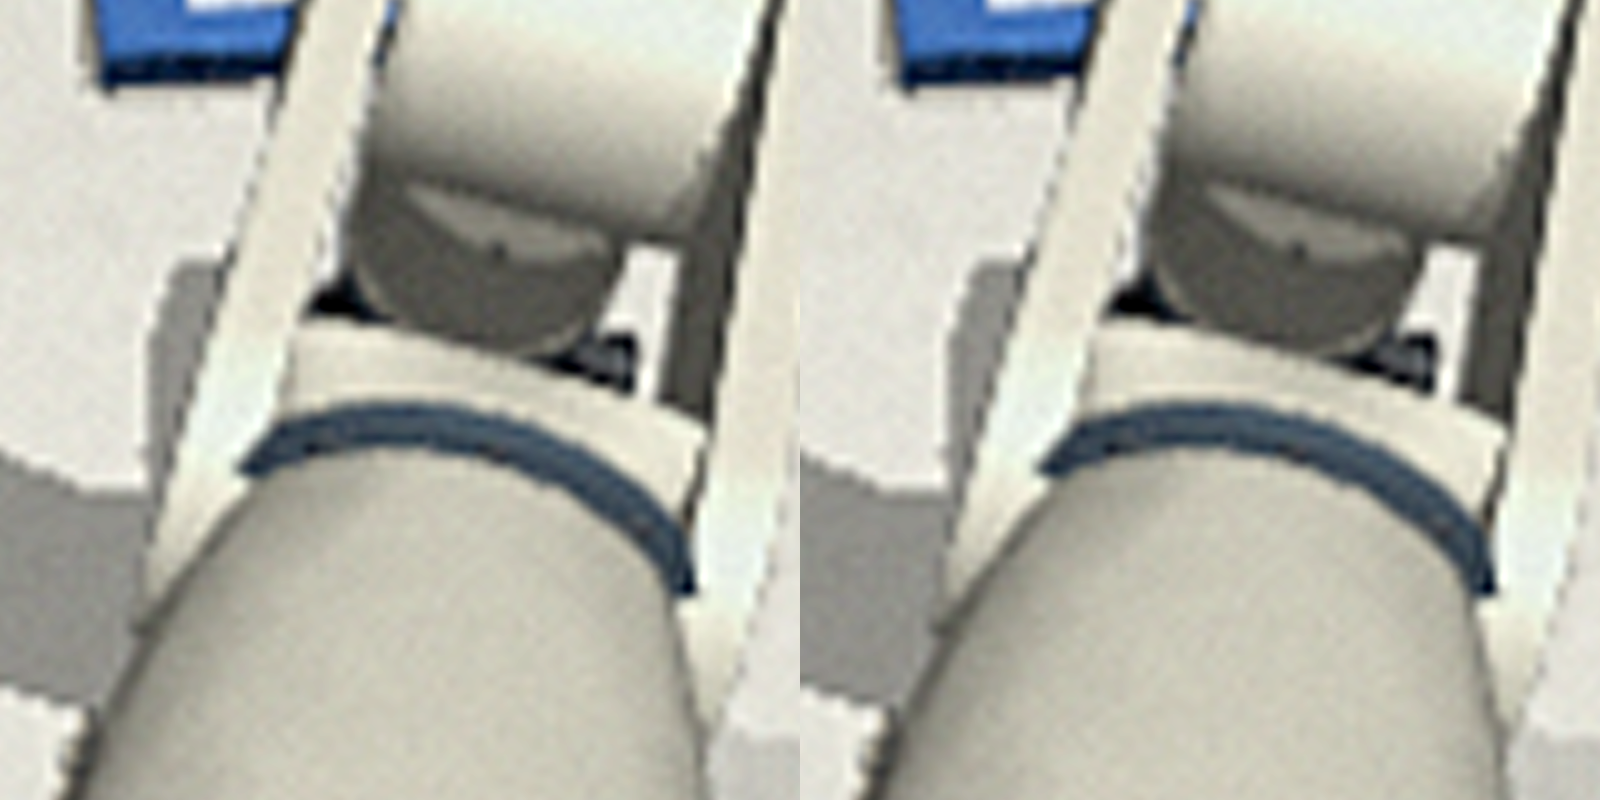

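Call:
{"name": "apply_moves", "arguments": {"motion": "-1 0.004 0 0.002 0;-1 0.008 0 0.004 0;-1 0.012 0 0.0065 0;-1 0.014 0 0.0075 0;-1 0.014 0 0.0075 0"}}

```text
clock: 11.53
eef_pos: [643.2, -126.6, 332.9]
tcp_rot: [-3.141, 0.002, 3.102]
contact_force: [-1.7, -0.6, 5.7]
opening: 0.137
```

Call:
{"name": "apply_moves", "arguments": {"motion": "-1 0.001 0 0.0005 0;-1 0.002 0 0.001 0;-1 0.002 0 0.001 0"}}

```text
clock: 11.78
eef_pos: [641.5, -126.6, 332.1]
tcp_rot: [-3.141, 0.003, 3.102]
contact_force: [-0.3, -0.1, 5.8]
opening: 0.133
```

Call:
{"name": "apply_moves", "arguments": {"motion": "-1 0.001 0 0.0005 0;-1 0.002 0 0.001 0;-1 0.002 0 0.001 0"}}

```text
clock: 12.03
eef_pos: [639.4, -126.4, 330.9]
tcp_rot: [-3.141, 0.002, 3.102]
contact_force: [-0.5, -0.3, 5.0]
opening: 0.131
```

Call:
{"name": "apply_moves", "arguments": {"motion": "-1 0.001 0 0.0005 0;-1 0.002 0 0.001 0;-1 0.002 0 0.001 0"}}

```text
clock: 12.28
eef_pos: [636.9, -126.3, 329.4]
tcp_rot: [-3.141, 0.001, 3.102]
contact_force: [-1.5, -0.7, 5.1]
opening: 0.13
```

Call:
{"name": "apply_moves", "arguments": {"motion": "-1 0.001 0 0.0005 0;-1 0.002 0 0.001 0;-1 0.002 0 0.001 0"}}

```text
clock: 12.53
eef_pos: [635.0, -126.2, 328.4]
tcp_rot: [-3.141, 0.002, 3.102]
contact_force: [0.9, 0.3, 3.5]
opening: 0.129
```

Call:
{"name": "apply_moves", "arguments": {"motion": "-1 0.001 0 0.0005 0;-1 0.001 0 0.0005 0;-1 0.001 0 0.0005 0"}}

```text
clock: 12.78
eef_pos: [634.7, -126.2, 328.4]
tcp_rot: [-3.141, 0.003, 3.102]
contact_force: [4.1, -0.3, 4.8]
opening: 0.131
```

```bash
python3 look.py h8 28.6;  python3 - <<'E'
from h import *
go(hG(28.6,295),LY); print(r.sense()["wrist_torque"])
E
```

```text
carrier in lane [232.4  -0.5  -1.5]
clock 12.83 grasp [ 634.6 -126.2  173.3] yaw 177.73 shift [-0.0015  0.0005 -0.0026] twist -0.0004 F [ 3.6 -0.5  5.8] open 0.127
[-0.05350206 -0.84917181 -0.15475703]
```

View pics/h8.png

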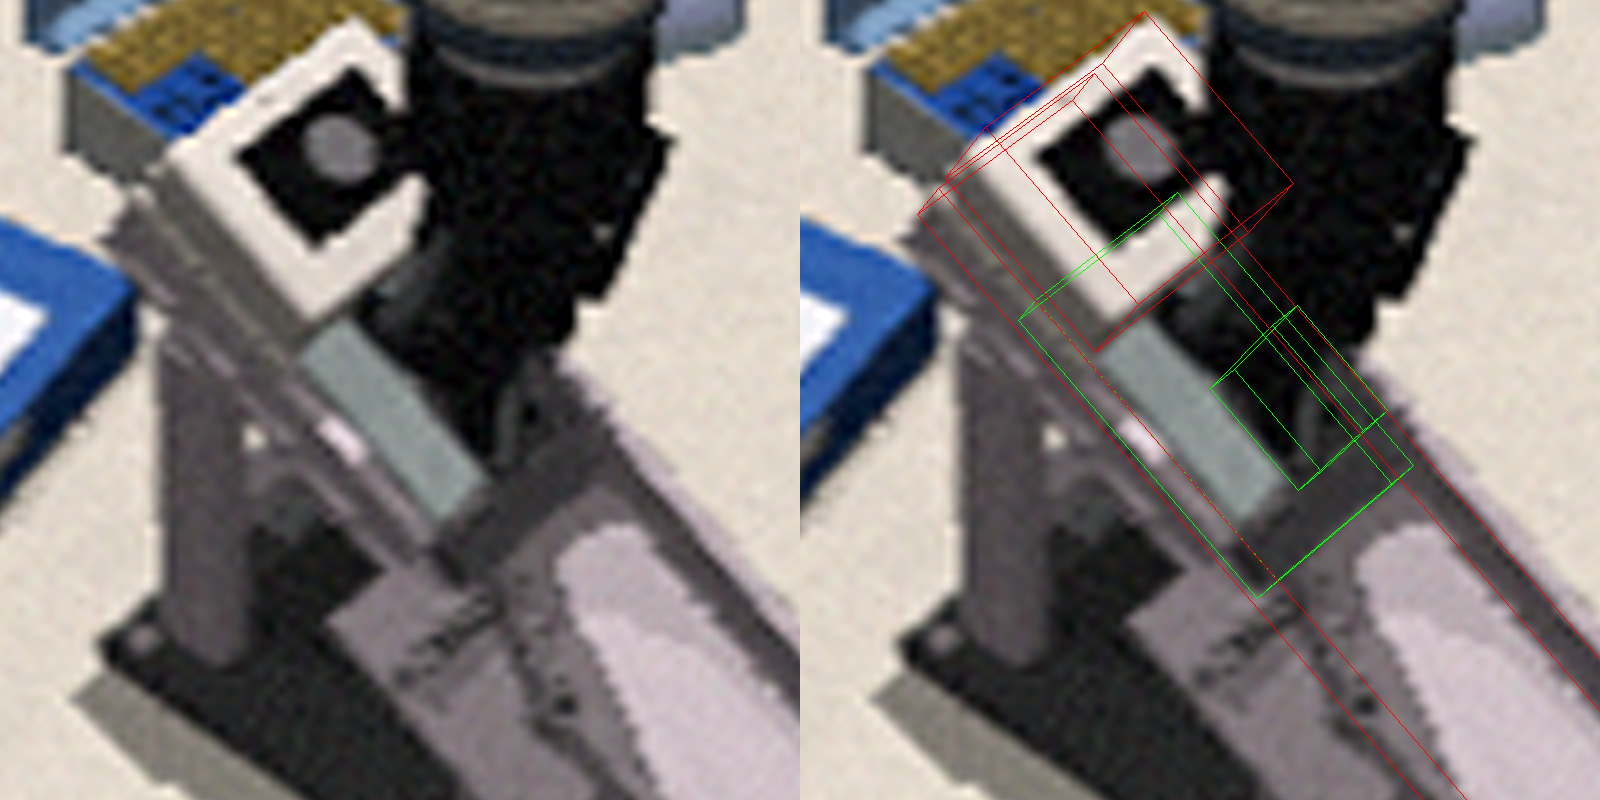

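Call:
{"name": "apply_moves", "arguments": {"motion": "-1 0.001 0 0.0005 0;-1 0.002 0 0.001 0;-1 0.002 0 0.001 0"}}

```text
clock: 13.08
eef_pos: [633.6, -126.3, 328.3]
tcp_rot: [-3.141, 0.007, 3.102]
contact_force: [7.5, -1.0, 7.1]
opening: 0.131
```

Call:
{"name": "apply_moves", "arguments": {"motion": "-1 -0.002 0 -0.002 0;-1 -0.002 0 -0.002 0;-1 -0.002 0 -0.002 0;-1 -0.002 0 -0.002 0", "squeeze": 20}}

```text
clock: 13.42
eef_pos: [634.5, -126.2, 328.9]
tcp_rot: [-3.141, 0.002, 3.102]
contact_force: [6.6, -1.9, 3.2]
opening: 0.129
```

Call:
{"name": "apply_moves", "arguments": {"motion": "0 0 0 0 0;0 0 0 0 0;0 0 0 0 0;0 0 0 0 0;0 0 0 0 0;0 0 0 0 0;0 0 0 0 0"}}

```text
clock: 14.0
eef_pos: [633.7, -126.1, 328.6]
tcp_rot: [3.142, -0.0, 3.102]
contact_force: [0.7, 0.1, 0.4]
opening: 0.499
```

```bash
python3 look.py h9 28.6
```

```text
carrier in lane [231.7  -0.4  -0.9]
```

View pics/h9.png

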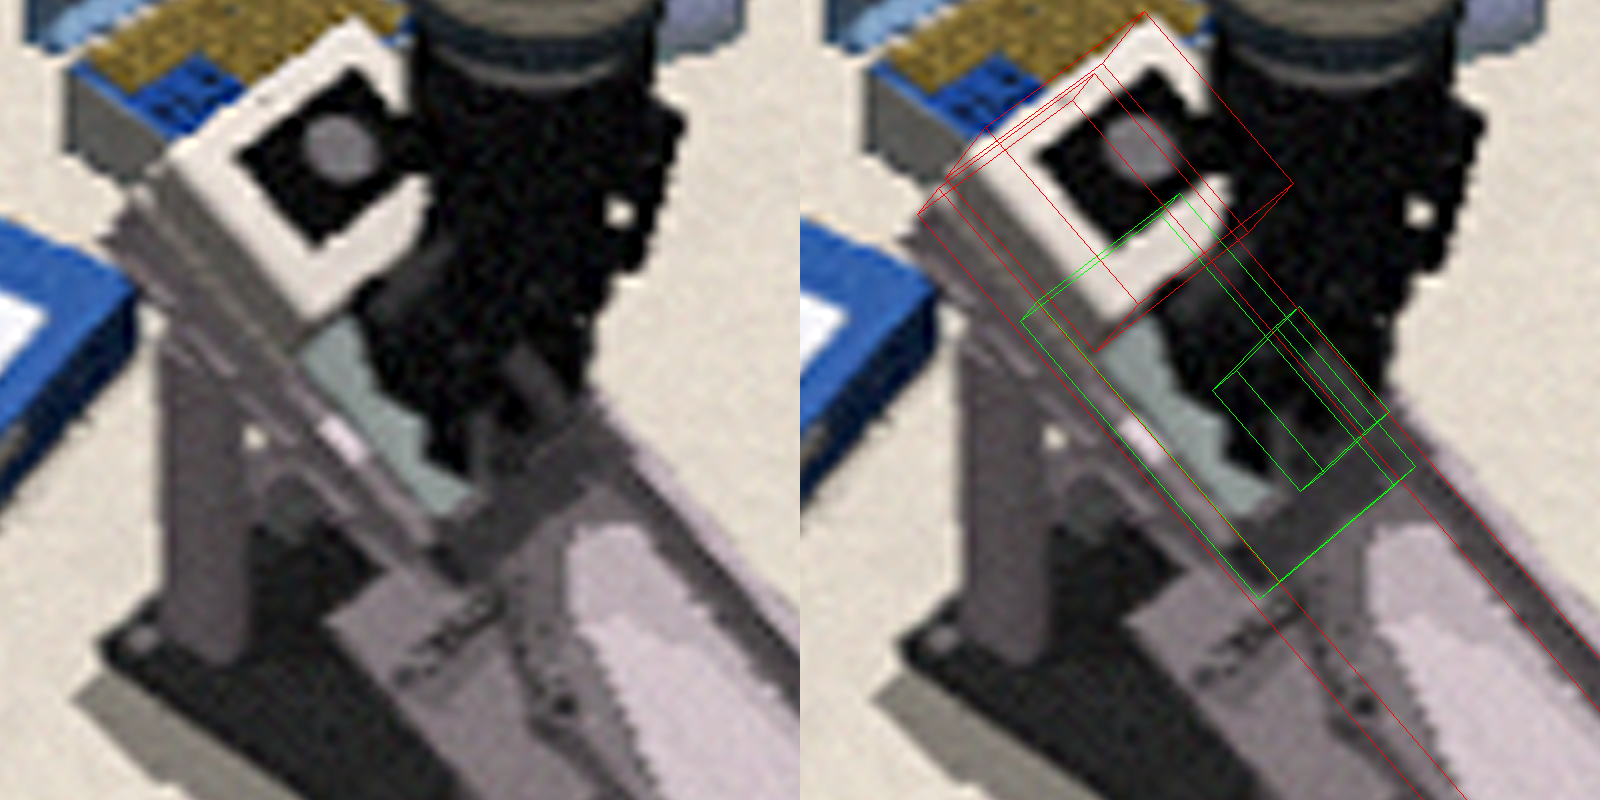

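Call:
{"name": "apply_moves", "arguments": {"motion": "0 0 0 -0.01 0;0 0 0 -0.03 0;0 0 0 -0.05 0;0 0 0 -0.08 0;0 0 0 -0.11 0;0 0 0 -0.14 0;0 0.03 0 -0.16 0;0 0.07 0.03 -0.16 0;0 0.1 0.07 -0.16 0;0 0.1 0.11 -0.16 0;0 0.1 0.15 -0.16 0;0 0.1 0.19 -0.16 0;0 0.1 0.23 -0.16 0;0 0.1 0.27 -0.16 0;0 0.1 0.3 -0.16 0;0 0.1 0.3 -0.16 0;0 0.1 0.3 -0.16 0"}}

```text
clock: 15.47
eef_pos: [545.3, 179.4, 489.3]
tcp_rot: [3.141, 0.0, 3.105]
contact_force: [-0.9, -1.1, 0.5]
opening: 0.5
```

```bash
python3 - <<'E'
from h import *
L=lanepose(LP,np.radians(LY)); o=lane2w([235,0,0])
go([0,0,0],0)
for c in("scene","top"):
    f=grab_frame(c); cv2.imwrite(f"pics/end_{c}.png",f["img"][:,:,::-1])
    q=proj(f,[lane2w([215,0,0])])[0]; overlay(f,[(L[0],o,CAR,(0,255,0)),(*L,LANE,(0,0,255))],f"pics/e_{c}.png",q,(40,30),10)
    for n in ("carrier","fin","pawl_tip","jar_near","jar_left","beaker"):
        d=spotter.place_of(n,c)
        if d: p=np.array(d[0]["point"]); print(c,n,round(d[0]["conf"],2),p.round(),"lane",(L[0].inv().apply(p-L[1])).round())
a=[cv2.imread(f'pics/e_{c}.png') for c in('scene','top')]
cv2.imwrite('pics/e.png',cv2.resize(np.vstack(a),(800,600)))
E
```

```text
clock 15.47 grasp [545.3 179.4 334.3] yaw 177.93 shift [ 0.5386 -0.199   0.334 ] twist -0.0115 F [-0.9 -1.1  0.5] open 0.5
scene carrier 0.66 [ 743. -133.  178.] lane [310.  -3.  -0.]
scene fin 0.94 [ 641. -126.  174.] lane [218.  -0.  45.]
scene pawl_tip 0.6 [614. 262.  -0.] lane [ 98. 387. -88.]
scene jar_near 0.79 [615. 261.  -1.] lane [ 99. 386. -89.]
scene jar_left 0.56 [574. 430.   2.] lane [ 58. 553. -64.]
scene beaker 0.71 [ 657. -427.   -2.] lane [ 158. -301. -122.]
top carrier 0.95 [ 675. -130.  142.] lane [233.  -3.   1.]
top fin 0.83 [ 632. -127.  176.] lane [211.  -1.  51.]
top pawl_tip 0.47 [617. -99. 123.] lane [172.  26.  12.]
top jar_near 0.52 [616. 258.   3.] lane [101. 383. -86.]
top beaker 0.8 [ 656. -424.    2.] lane [ 159. -298. -119.]
```

View pics/e.png

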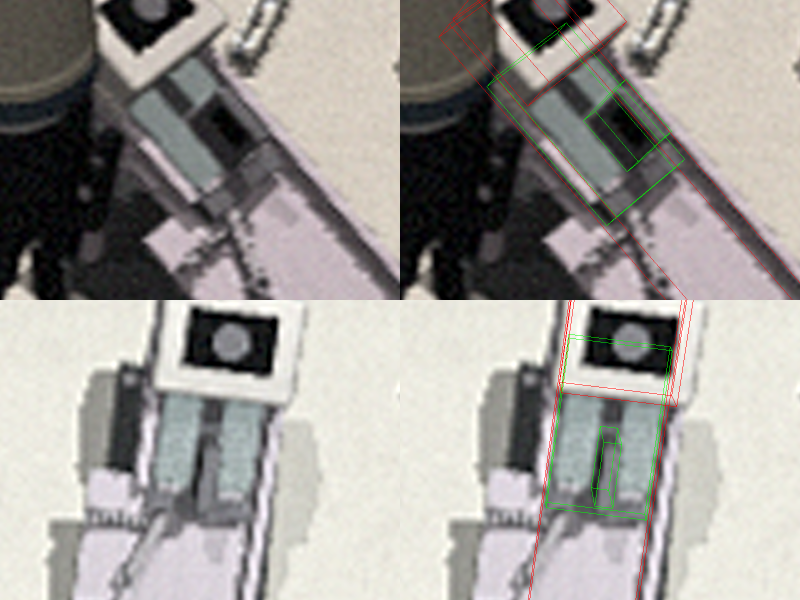

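View pics/end_top.png

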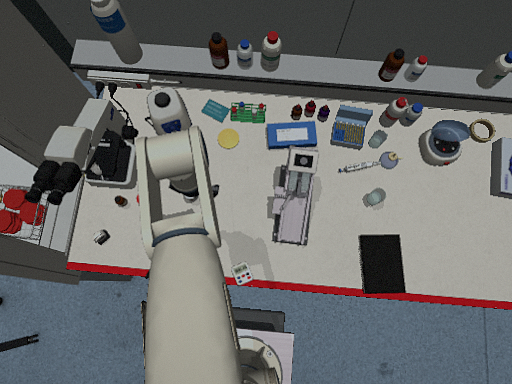

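```bash
python3 -c "
from rig import r
print(r.sign_off())"
```

```text
the job is handed in; nothing more can be done
None
```

The slide carrier is loaded in its reading position in the dock, and the job was handed in with about 15.5 s of the 51 s on the clock.

- **Loading:** I gripped the carrier by its fin and carried it over to the lane. I laid it flat in the low part, with its origin at about lane x = 52 and its bare end towards the hood. I then pushed it up until it met firm resistance of about 24 N. The pawl was pushed aside on the way and was seen sprung back behind the carrier.
- **Drawing back:** I pulled it down until it met the pawl, shown by the force turning from uphill to downhill and rising to about 8 N. I then unloaded, opened the gripper and moved clear.
- **End stop check:** I could not see the contact under the hood, and the wrist moment did not rule out the gripper touching the hood. The travel from that resistance back to the pawl was about 18.5 mm against the expected 18 mm, so I take it to be the end stop.
- **Last checks:** The last pictures show the carrier flat in the lane, with its rear end against the sprung-in pawl and the robot clear. The top camera's network put the carrier at about lane x = 233, y = -3, z = 1 (target 235, within 3 of 0, 0). It put the pawl tip at its sprung-in place.
- **Other things on the bench:** The two jars and the beaker were found where they started, within measurement error. The left jar was only seen by the scene camera at the end.
- **Disagreements:** The scene camera's network gave a wrong carrier position (lane x = 310) and took a jar for the pawl tip. Both contradict the pictures and the other readings, so I discounted them. My fitted lane position was also about 2–3 mm off along the lane compared with where the carrier met the pawl.

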